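# Clear the lever press and snap a watch back home

## Task

Someone has left the steel doming block under the ram of the lever press: draw it out without knocking it against the ram and put it down in the wooden tray. Then take the watch in its grey holder, set it squarely on the press bed under the ram and back against the stop bar, let go of it, and pull the press lever down until the watch's case back has snapped fully home, without forcing it any further; let the lever come up again. Do not tip the holder, and leave the other things on the bench where they are.

Things in the scene. Friction and masses are not known exactly. Their poses are not given: they have to be found in the camera images.
- press: Grey bench lever press (arbor press), bolted down. Origin on the bench, straight below the ram's axis; x points from its open front to its column at the back, y to its left, z up; its front faces the robot to within 0.15 rad. Base plate 20 mm thick, x -90 to +140 mm, y +-55 mm: its top is the bed. Column from x = +80 mm back, 62 mm wide.
- press_head (a point): Middle of the front lower edge of the press's head, which overhangs the bed: x = -51 mm from the ram's axis, 140 mm above the bench. The head is 62 mm wide, 85 mm high and reaches back to the column, so the bed under the ram is reached only from the front with the gripper tilted back (40 to 45 degrees works).
- press_stop (a point): Middle of the front face of the stop bar, a steel bar fixed across the bed behind the ram, 70 mm long, 12 mm high, its front face at x = +30 mm from the ram's axis. This point is 6 mm above the bed.
- press_bed (a point): Point on top of the bed (20 mm above the bench) straight below the ram; axes like press. The middle of the watch holder's underside belongs here.
- ram: Sliding ram of the press, with a white round nylon die at its foot (33 mm across, 18 mm high) under a 22 mm square steel bar. Origin: centre of the die's underside, 85 mm above the bench (65 mm above the bed) while the lever is up. It goes down 45 mm per rad of lever.
- lever (a joint): Angle of the press lever (rad): 0 at rest, up, where a spring holds it; grows as the lever is pulled down and forward, to 1.05. Let go, it swings up. The spring needs about 1 N at the grip at the top, 3 to 4 N at 0.8 rad. With the watch seated, the die meets the case back near 0.71 to 0.73 rad and the back is home near 0.8 rad.
- lever_axis (a point): The lever's level hinge axis (along the press's y), on the right (-y) side of the press: x = +20 mm, 200 mm above the bench. The grip is 180 mm from it and stands 0.70 rad above the level, towards the front, when lever reads 0.
- lever_grip (a point): Middle of the lever's black round grip: a level bar along the press's y, 22 mm thick, 60 mm long, to the right of the press, 107 mm from its middle plane. It moves with the lever.
- doming_block: Plain steel doming block with round hollows: 48 x 48 mm, 42 mm high, about 0.65 kg (0.75 to 1.2 times that). Origin: centre of its underside, z up, sides along x and y. It starts on the bed under the ram, at most about 15 mm off the ram's axis, with 23 mm between its top and the die.
- block_center (a point): Centre of the doming block, 21 mm above its underside.
- tray: Open wooden tray, fixed to the bench: 150 x 150 mm, rim 16 mm high, walls 7 mm, floor 7 mm thick. Origin: centre of its underside.
- watch_holder: Grey plastic watch-case holder with a steel watch pinned face down in it, about 0.14 kg. Block 60 mm long (x), 50 mm wide (y), 20 mm high; the watch, 40 mm across, stands on it up to 28 mm and its case back above that, up to 33 mm while proud. Origin: centre of its underside. It starts flat on the bench; either end may go to the back of the press.
- watch_center (a point): Centre of the holder's top face, 20 mm above its underside, under the middle of the watch.
- case_back (a joint): How far the round case back (33 mm across) has gone into the watch (m): 0 to 0.0008 at the start, 0.003 when home. It yields only to about 30 N from the ram, about 9 N in all at the lever grip; once home it goes no further and the force climbs. Over 130 N from the ram (about 35 N at the grip) cracks the glass.
- loupe: Bystander: black eyeglass loupe, 34 mm across, 28 mm high. Origin at its underside.
- tweezers: Bystander: flat steel tweezers, 130 x 9 x 4 mm. Origin at its underside.
- file: Bystander: flat file with a wooden handle, 250 mm long, 25 mm high. Origin at its underside.
- hammer: Bystander: bench hammer, 220 mm long. Origin at its underside.
- bur_jar: Bystander: amber glass jar of burs, 48 mm across, about 98 mm high with the burs. Origin at its underside.
- spray: Bystander: white bottle, 48 mm across, 130 mm high. Origin at its underside.
- stake: Bystander: round brass bench stake, 42 mm across, 50 mm high. Origin at its underside.
Things that resemble listed ones, but are neither listed nor needed, are in the scene too. Leave any blue or purple look-alike of the doming_block alone.

How it is judged (in metres and radians):
On the way, in this order (a step that is already met when the one before it is completed fails the run):
1. the doming block is set down in the tray and let go (x of block_center in the frame of tray between -0.05 and 0.05 m and y of block_center in the frame of tray between -0.05 and 0.05 m and z of block_center in the frame of tray below 0.036 m and linear speed of doming_block below 0.02 m/s and contact force between the fingers and doming_block below 0.3 N), for 0.2 s.
2. the holder stands squarely on the bed against the stop, let go, its case back not yet pressed (x of watch_center in the frame of press_bed between -0.007 and 0.004 m and y of watch_center in the frame of press_bed between -0.006 and 0.006 m and z of watch_center in the frame of press_bed between 0.015 and 0.024 m and angle between the x axis of watch_holder and the x axis of press_bed, either way round below 0.17 rad and angle between watch_holder's own z axis and vertical below 0.06 rad and contact force between the fingers and watch_holder below 0.3 N and value of joint case_back below 0.0015 m and value of joint lever below 0.2 rad), for 0.2 s.
3. the ram, worked by the lever, has pressed the case back home (value of joint case_back above 0.0025 m and value of joint lever above 0.6 rad and contact force between ram and watch_holder above 5 N), for 0.05 s.
At the end, for the whole second after the job is handed in: Block at rest in the tray (within 50 mm of its centre along each tray axis); holder flat on the bed, its centre within 6 mm sideways and 7 mm front to back of the ram's axis, square within 0.17 rad; case back at least 2.5 mm in; lever up again (below 0.08 rad) (x of block_center in the frame of tray between -0.05 and 0.05 m and y of block_center in the frame of tray between -0.05 and 0.05 m and z of block_center in the frame of tray below 0.036 m and linear speed of each of doming_block, watch_holder below 0.02 m/s and x of watch_center in the frame of press_bed between -0.007 and 0.004 m and y of watch_center in the frame of press_bed between -0.006 and 0.006 m and z of watch_center in the frame of press_bed between 0.015 and 0.024 m and angle between the x axis of watch_holder and the x axis of press_bed, either way round below 0.17 rad and angle between watch_holder's own z axis and vertical below 0.06 rad and value of joint case_back above 0.0025 m and value of joint lever below 0.08 rad); the robot touches nothing.
It fails at once if the doming block is knocked against the ram (over 12 N) (contact force between doming_block and ram above 12 N).
It fails at once if the watch is forced (over 130 N from the ram) (contact force between ram and watch_holder above 130 N).
It fails at once if the watch holder is tipped (over 0.5 rad) (angle between watch_holder's own z axis and vertical above 0.5 rad).
It fails at once if a bystander is shoved more than 30 mm (distance of any of loupe, tweezers, file, hammer, bur_jar, spray, stake from where it was at the start of the episode above 0.03 m).
It also fails if it takes over 72 s, if anything falls off the work surface, if the arm or the gripper's body presses on something with over 40 N, if the wrist force passes 120 N, or if a joint passes its speed limit or range.

## Robot

A 6-joint arm with a two-finger parallel gripper is mounted at the origin on the work surface. World frame = base frame: x ahead of the robot, y to its left, z up, the work surface at z = 0. Lengths are in mm, angles in rad, forces in N, time in s.
With the tool pointing down it reaches from about 275 to 750 mm from the base axis. Payload 10.2 kg.
Tool frame: the origin (TCP) lies between the finger pads; the fingertips stand 25 mm ahead of it and the grasp point (between the pads) lies 6 mm ahead of it; z points along the fingers, y is the line along which they close (so a half turn about z gives the same grasp; the last joint's range is limited). The gripper opens to 85 mm and grips with 20 to 120 N. Pads are 22 mm wide; open, the fingers measure 114 mm over their backs; the gripper's body (76 mm by 85 mm) begins 54 mm behind the grasp point. The pads swing forward as they close: fully open they stand 13 mm farther back than shut.
Start: joints at [-1.541, 0.313, 1.498, -0, 1.331, -0.223], TCP at [131.297, -508.323, 256.294] pointing down, gripper open.
Joint ranges: [-2.94, 2.94], [-0.97, 2.17], [0.19, 2.56], [-1.23, 4.37], [0.02, 3.11], [-2.88, 2.88]. Speed limits (rad/s): [2.39, 2.39, 3.01, 3.14, 3.14, 3.14].

## Interface

Orientations are given as a unit quaternion [w, x, y, z].
In Python, from rig import ctrl, eyes, finish_job gives the robot as it stands.
- The arm moves only by the tool step_arm, never from a script. Its argument "increments" is a list of rows, each an object of numbers: "dx", "dy", "dz": the shift along the tool's x, y, z in units of 25 mm (1.0 is 25 mm); "wx", "wy", "wz": the turn, a rotation vector about the tool's x, y, z in units of 6 degrees (1.0 is 6 degrees). A call has 1 to 5 rows; each row shifts and turns the commanded pose from where the row before left it, along the tool's axes as they then stand; what a row does not reach is not made up. A row lasts 1/10 s, in which the tool goes at most 50 mm and 8.59 degrees, less where a joint would pass 70% of its speed; a pose out of reach is approached as far as the arm can. A call is refused whole if a number of a shift passes 1 or a number of a turn 1, either way. A call with a gripper value outside its range is refused whole. "fingers" is the finger opening in mm, from 0 to 85.4, set as the call begins (left out, the last holds). The fingers move at their own pace and stop on an object; "squeeze" is the grip in N (left out, the last holds). Time passes only in rows, so rows that do not move let the fingers close. It gives the time, the measured TCP pose, the force, the opening and the grip force at its end, in the units of the state.
- ctrl.sense(): the state, without advancing time (a new reading comes with each control period).
- eyes.capture(name): name is "scene" or "side" or "wrist"; returns a dict with "frame" (384x512x3 uint8, blue, green, red), "fx", "fy", "cx", "cy" (pixels), "k1" (the pictures are not rectified: a ray, as slopes to the right and down, at radius r is drawn at 1 + k1 r^2 times it, then the intrinsics apply), "R" (3x3) and "t" (3): a world point X has camera coordinates R X + t; the wrist camera has in their place "tool_from_camera" (4x4, takes a point from camera to tool coordinates, whose origin is the TCP and whose axes are the flange's). Camera axes: x right, y down, z forward; pixel columns grow to the right and rows downward; lengths in mm; the calibration is good to about 2 mm. A picture is of the moment at which its call begins: read the wrist's pose just before it. There is no depth.
- finish_job(): hands the job in; it is judged then, once.
Trained networks look in the newest picture that a camera, given by its name, has taken for a name from the list of things; names that differ only in an ending like _2 or _b are one class to them, and where a whole thing is asked for, a point or a joint stands for the part that bears it (a point fixed in the world has none). Each returns a list of dicts, best first, with "p" (0 to 1); they miss things now and then, are a little off and sometimes report something else, mostly with a low value. They report only what shows in the picture. A call takes as long as a camera call. They do not tell look-alikes from the thing itself.
- eyes.cut_out(camera, label): "mask" (384x512 bool, what is visible of it).
- eyes.landmark_of(camera, label): "point" ([x, y, z] in mm, in the coordinates of the camera as it stood for that picture, good to about 4 mm: a listed point, or the origin of a listed thing).
The state is a dict: "time_s": time; "joints": joint angles; "dq": joint speeds; "tau": joint torques, N m; "eef_pos": TCP position; "ee_rot": TCP orientation; "force": force on the tool from outside, world axes, zero at the start; "wrist_torque": the same for the moment, N m; "grip_width": opening from 0.0 (shut) to 1.0 (fully open); "grip_force": force on a finger pad.
Only numpy, scipy, OpenCV 4.12 (cv2) and the standard library are available. Lean on these libraries where they do the work, as an engineer would, in place of code of your own. Each camera call takes 0.05 s, during which the arm holds its last target. There are 200 camera calls.

## Working session

There is one attempt and no reset: what is moved stays moved. The work goes in short steps, Python scripts to look and compute and a tool call to move; the robot and the scene stay as the last step left them, time stands still between calls to the robot, and variables do not carry over. Pictures are saved under pics/ and viewed, at most 10 in all, crops included, and the job is handed in when it is done.

Besides the shell and the picture viewer there is one more tool, called after ">>>" by a JSON object that holds its "op" and its "data". step_arm: Moves the arm, as the interface text tells. Its arguments: {"type":"object","properties":{"increments":{"type":"array"},"fingers":{"type":"number"},"squeeze":{"type":"number"}},"required":["increments"]}

```bash
mkdir -p pics; ls
cat > h.py <<'E'
import numpy as np, cv2
from scipy.spatial.transform import Rotation as Ro
from rig import ctrl, eyes, finish_job
def RT(s=None):
    s=s or ctrl.sense(); q=s["ee_rot"]; return Ro.from_quat([q[1],q[2],q[3],q[0]]).as_matrix(), np.array(s["eef_pos"])
def cap(n):
    s=ctrl.sense(); c=eyes.capture(n)
    if n=="wrist":
        R,p=RT(s); T=np.array(c["tool_from_camera"]); Rc=R@T[:3,:3]; tc=R@T[:3,3]+p
        c["R"]=Rc.T; c["t"]=-Rc.T@tc
    c["R"]=np.array(c["R"]); c["t"]=np.array(c["t"]); return c
def w(c,p): return c["R"].T@(np.array(p)-c["t"])
def proj(c,X):
    P=c["R"]@np.array(X,float)+c["t"]; a=P[:2]/P[2]; a=a*(1+c["k1"]*(a@a)); return np.array([c["fx"]*a[0]+c["cx"],c["fy"]*a[1]+c["cy"]])
def unproj(c,u,v,z):
    d=np.array([(u-c["cx"])/c["fx"],(v-c["cy"])/c["fy"]]); a=d.copy()
    for _ in range(20): a=d/(1+c["k1"]*(a@a))
    r=c["R"].T@np.array([a[0],a[1],1]); o=-c["R"].T@c["t"]; return o+r*(z-o[2])/r[2]
E
cat > a.py <<'E'
from h import *
print(ctrl.sense())
for n in ["scene","side","wrist"]:
    c=cap(n); cv2.imwrite(f"pics/{n}0.png",c["frame"])
    if n=="wrist": continue
    print(n,-c["R"].T@c["t"])
    for l in ["press","press_head","press_stop","press_bed","ram","lever_axis","lever_grip","doming_block","block_center","tray","watch_holder","watch_center","loupe","tweezers","file","hammer","bur_jar","spray","stake"]:
        for d in eyes.landmark_of(n,l)[:3]: print(l,round(d["p"],2),w(c,d["point"]).round(0),proj(c,w(c,d["point"])).round(0))
E
python3 a.py
```

```text
pics
{'time_s': 0.0, 'joints': array([-1.54138385e+00,  3.13450977e-01,  1.49847868e+00, -3.86343104e-05,
        1.33101971e+00, -2.23372392e-01]), 'dq': array([ 1.22924250e-04, -6.02479972e-04,  8.70282008e-04,  7.00749485e-05,
       -6.65504791e-04, -5.45381469e-04]), 'tau': array([ 1.08189262e-03, -4.12265217e+01, -2.59742510e+01, -9.03037312e-05,
        4.13282964e-03, -5.90576761e-07]), 'eef_pos': array([ 131.28941852, -508.06436029,  255.71890712]), 'ee_rot': array([-6.76985524e-04,  9.92022296e-01,  1.26060717e-01,  4.70106636e-05]), 'force': array([-0.86744594,  0.52301494, -0.32887337]), 'wrist_torque': array([-7.20629289e-02, -3.03889323e-02, -6.30027795e-05]), 'grip_force': 0.0, 'grip_width': 1.0050919270248888}
scene [1260.08769817  658.81353246  974.51176885]
press 0.89 [624.   1.  -5.] [256. 282.]
press_head 0.62 [568.   4. 141.] [272. 237.]
press_stop 0.75 [652.   1.  23.] [249. 280.]
press_stop 0.25 [ 679. -200.   -3.] [200. 256.]
press_bed 0.93 [618.   6.  15.] [259. 277.]
press_bed 0.39 [655.  -1.  26.] [248. 280.]
ram 0.68 [625.   2.  83.] [257. 261.]
lever_axis
[... 1851 characters left out ...]
10.  40.] [270. 234.]
tray 0.57 [ 472. -306.   -1.] [224. 174.]
watch_holder 0.77 [507. 314.   0.] [350. 254.]
watch_center 0.59 [505. 311.  21.] [351. 252.]
loupe 0.51 [721. 286.   1.] [318. 298.]
loupe 0.36 [418. 111.   4.] [315. 211.]
tweezers 0.68 [ 681. -204.   -2.] [216. 225.]
tweezers 0.65 [617.   3.  84.] [268. 230.]
tweezers 0.47 [438. -61.   2.] [277. 195.]
file 0.74 [ 756. -317.    2.] [183. 225.]
hammer 0.74 [ 367. -516.    1.] [200. 136.]
hammer 0.7 [496. -95. 315.] [262. 164.]
bur_jar 0.44 [720. 289.   1.] [319. 298.]
spray 0.79 [671. 402.   3.] [352. 303.]
spray 0.47 [496. -95. 316.] [262. 164.]
stake 0.68 [ 678. -202.    5.] [216. 224.]
stake 0.23 [618.   4.   1.] [268. 238.]
```

Run:
```python
import cv2,numpy as np
a=cv2.imread("pics/scene0.png"); cv2.imwrite("pics/s1.png",cv2.resize(a[130:400,130:410],(800,771))[0:771][:600] if 0 else cv2.resize(a[140:384,150:410],None,fx=2.45,fy=2.45,interpolation=cv2.INTER_CUBIC))
```

```text
(no output)
```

View pics/s1.png

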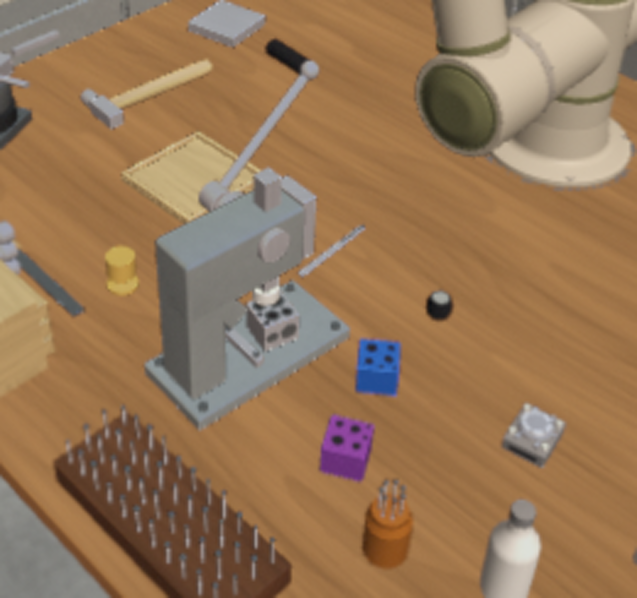

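Candidates for the block: steel one on the bed (261,271), chosen because it is grey; blue (304,289) and purple (292,322) are look-alikes. The holder is at (368,316). I'll check both up close with the wrist camera.

```bash
cat >> h.py <<'E'
def rot(a,psi=0,roll=0): # tilt back a deg, heading psi rad
    return (Ro.from_euler('z',psi)*Ro.from_euler('y',-np.radians(a))).as_matrix()@np.diag([1,-1,-1])
def plan(pts,start=None,maxstep=24,r=0.02):
    """pts: list of (pos,R[,step]); prints calls of <=5 rows, rounded, with error fed back"""
    R,p=start or RT(); rows=[]
    for q in pts:
        P,Rt=np.array(q[0],float),q[1]; st=q[2] if len(q)>2 else maxstep
        v=Ro.from_matrix(R.T@Rt).as_rotvec(); n=int(max(np.ceil(np.linalg.norm(P-p)/st),np.ceil(np.degrees(np.linalg.norm(v))/5.8),1))
        p0,R0=p.copy(),R.copy()
        for i in range(1,n+1):
            f=i/n; Pd=p0+(P-p0)*f; Rd=R0@Ro.from_rotvec(v*f).as_matrix()
            d=np.clip(np.round(R.T@(Pd-p)/25/r)*r,-1,1); t=np.clip(np.round(np.degrees(Ro.from_matrix(R.T@Rd).as_rotvec())/6/r)*r,-1,1)
            p=p+R@d*25; R=R@Ro.from_rotvec(np.radians(t*6)).as_matrix()
            rows.append("{"+",".join(f'"{k}":{x:.3g}' for k,x in zip(["dx","dy","dz","wx","wy","wz"],[*d,*t]) if abs(x)>1e-9)+"}")
    for i in range(0,len(rows),5): print("["+",".join(rows[i:i+5])+"]")
    print("end",p.round(1),len(rows)); return R,p
E
python3 - <<'E'
from h import *
print(np.array(eyes.capture("wrist")["tool_from_camera"]).round(2))
plan([((380,-60,260),rot(25)),((420,0,200),rot(50))])
E
```

```text
[[ 0.0000e+00 -9.5000e-01 -3.0000e-01  7.5670e+01]
 [ 1.0000e+00  0.0000e+00 -0.0000e+00  1.0000e-01]
 [ 0.0000e+00 -3.0000e-01  9.5000e-01 -1.1782e+02]
 [ 0.0000e+00  0.0000e+00  0.0000e+00  1.0000e+00]]
[{"dx":0.64,"dy":-0.68,"wx":-0.02,"wy":0.18,"wz":0.1},{"dx":0.64,"dy":-0.68,"wx":-0.02,"wy":0.2,"wz":0.12},{"dx":0.62,"dy":-0.68,"dz":0.02,"wx":-0.04,"wy":0.18,"wz":0.1},{"dx":0.62,"dy":-0.7,"dz":0.02,"wx":-0.02,"wy":0.2,"wz":0.12},{"dx":0.6,"dy":-0.72,"dz":0.04,"wx":-0.02,"wy":0.18,"wz":0.1}]
[{"dx":0.6,"dy":-0.7,"dz":0.04,"wx":-0.02,"wy":0.2,"wz":0.1},{"dx":0.6,"dy":-0.72,"dz":0.06,"wx":-0.02,"wy":0.18,"wz":0.12},{"dx":0.58,"dy":-0.72,"dz":0.06,"wx":-0.04,"wy":0.18,"wz":0.1},{"dx":0.58,"dy":-0.74,"dz":0.08,"wx":-0.02,"wy":0.2,"wz":0.12},{"dx":0.56,"dy":-0.74,"dz":0.08,"wx":-0.02,"wy":0.18,"wz":0.1}]
[{"dx":0.54,"dy":-0.74,"dz":0.1,"wx":-0.02,"wy":0.2,"wz":0.1},{"dx":0.56,"dy":-0.76,"dz":0.1,"wx":-0.02,"wy":0.18,"wz":0.12},{"dx":0.52,"dy":-0.76,"dz":0.1,"wx":-0.04,"wy":0.18,"wz":0.1},{"dx":0.52,"dy":-0.76,"dz":0.12,"wx":-0.02,"wy":0.2,"wz":0.12},{"dx":0.52,"dy":-0.76,"dz":0.14,"wx":-0.02,"wy":0.18,"wz":0.1}]
[{"dx":0.5,"dy":-0.78,"dz":0.14,"wx":-0.02,"wy":0.2,"wz":0.1},{"dx":0.48,"dy":-0.78,"dz":0.14,"wx":-0.02,"wy":0.18,"wz":0.12},{"dx":0.48,"dy":-0.8,"dz":0.14,"wx":-0.04,"wy":0.2,"wz":0.1},{"dx":0.46,"dy":-0.78,"dz":0.16,"wx":-0.02,"wy":0.18,"wz":0.12},{"dx":0.44,"dy":-0.8,"dz":0.18,"wx":-0.02,"wy":0.18,"wz":0.1}]
[{"dx":0.44,"dy":-0.8,"dz":0.16,"wx":-0.02,"wy":0.2,"wz":0.1},{"dx":0.42,"dy":-0.82,"dz":0.18,"wx":-0.02,"wy":0.18,"wz":0.12},{"dx":0.08,"dy":-0.48,"dz":0.58,"wy":0.84},{"dx":0.04,"dy":-0.48,"dz":0.56,"wy":0.82},{"dy":-0.48,"dz":0.58,"wy":0.84}]
[{"dx":-0.06,"dy":-0.48,"dz":0.58,"wy":0.84},{"dx":-0.12,"dy":-0.48,"dz":0.56,"wy":0.84}]
end [4.199e+02 1.000e-01 2.001e+02] 27
```

>>> {"op": "step_arm", "data": {"increments": [{"dx": 0.94,"dy": -0.98},{"dx": 0.94,"dy": -0.98},{"dx": 0.94,"dy": -0.98},{"dx": 0.94,"dy": -0.98},{"dx": 0.94,"dy": -0.98}], "fingers": 85}}

```text
invalid input at $.increments[0]: expected keys dx, dy, dz, wx, wy, wz
```

>>> {"op": "step_arm", "data": {"increments": [{"dx": 0.94,"dy": -0.98},{"dx": 0.94,"dy": -0.98},{"dx": 0.94,"dy": -0.98},{"dx": 0.94,"dy": -0.98},{"dx": 0.94,"dy": -0.98}]}}

```text
invalid input at $.increments[0]: expected keys dx, dy, dz, wx, wy, wz
```

>>> {"op": "step_arm", "data": {"increments": [{"dx": 0.94,"dy": -0.98,"wz": 0.8},{"dx": 0.8,"dy": -1,"wz": 0.8},{"dx": 0.8,"dy": -1,"wz": 0.8},{"wy": 0.95,"dy": -0.4},{"wy": 0.95,"dy": -0.4}]}}

```text
invalid input at $.increments[0]: expected keys dx, dy, dz, wx, wy, wz
```

>>> {"op": "step_arm", "data": {"increments": [{"wy": 0.95},{"wy": 0.95},{"wy": 0.95},{"wy": 0.95},{"wy": 0.95}]}}

```text
invalid input at $.increments[0]: expected keys dx, dy, dz, wx, wy, wz
```

Run:
```python
from h import *
R,p=RT(); print(p,R.round(3))
plan([((420,0,190),rot(47))])
c=cap("wrist"); cv2.imwrite("pics/w1.png",c["frame"])
for l in ["press_head","press_stop","press_bed","ram","doming_block","block_center"]:
    for d in eyes.landmark_of("wrist",l)[:2]: print(l,round(d["p"],2),w(c,d["point"]).round(0),proj(c,w(c,d["point"])).round(0))
```

```text
[ 131.32159894 -508.31462844  256.29460613] [[ 0.968  0.25   0.   ]
 [ 0.25  -0.968  0.   ]
 [ 0.    -0.    -1.   ]]
[{"dx":0.66,"dy":-0.68,"dz":0.1,"wx":-0.04,"wy":0.32,"wz":0.1},{"dx":0.64,"dy":-0.68,"dz":0.14,"wx":-0.04,"wy":0.3,"wz":0.08},{"dx":0.62,"dy":-0.68,"dz":0.14,"wx":-0.04,"wy":0.32,"wz":0.1},{"dx":0.62,"dy":-0.68,"dz":0.16,"wx":-0.04,"wy":0.3,"wz":0.08},{"dx":0.6,"dy":-0.7,"dz":0.16,"wx":-0.04,"wy":0.32,"wz":0.1}]
[{"dx":0.6,"dy":-0.72,"dz":0.2,"wx":-0.04,"wy":0.3,"wz":0.08},{"dx":0.58,"dy":-0.7,"dz":0.22,"wx":-0.04,"wy":0.32,"wz":0.1},{"dx":0.56,"dy":-0.72,"dz":0.22,"wx":-0.04,"wy":0.32,"wz":0.08},{"dx":0.56,"dy":-0.72,"dz":0.24,"wx":-0.04,"wy":0.3,"wz":0.1},{"dx":0.54,"dy":-0.74,"dz":0.26,"wx":-0.04,"wy":0.32,"wz":0.1}]
[{"dx":0.52,"dy":-0.74,"dz":0.26,"wx":-0.04,"wy":0.3,"wz":0.08},{"dx":0.5,"dy":-0.74,"dz":0.28,"wx":-0.04,"wy":0.32,"wz":0.1},{"dx":0.48,"dy":-0.74,"dz":0.3,"wx":-0.04,"wy":0.32,"wz":0.08},{"dx":0.48,"dy":-0.76,"dz":0.3,"wx":-0.04,"wy":0.3,"wz":0.1},{"dx":0.46,"dy":-0.76,"dz":0.32,"wx":-0.04,"wy":0.32,"wz":0.08}]
[{"dx":0.42,"dy":-0.76,"dz":0.34,"wx":-0.04,"wy":0.3,"wz":0.1},{"dx":0.42,"dy":-0.78,"dz":0.34,"wx":-0.04,"wy":0.32,"wz":0.08},{"dx":0.4,"dy":-0.76,"dz":0.36,"wx":-0.04,"wy":0.3,"wz":0.1},{"dx":0.38,"dy":-0.78,"dz":0.36,"wx":-0.04,"wy":0.32,"wz":0.1},{"dx":0.36,"dy":-0.8,"dz":0.36,"wx":-0.04,"wy":0.32,"wz":0.08}]
[{"dx":0.34,"dy":-0.78,"dz":0.38,"wx":-0.04,"wy":0.3,"wz":0.1},{"dx":0.32,"dy":-0.8,"dz":0.4,"wx":-0.04,"wy":0.32,"wz":0.08},{"dx":0.3,"dy":-0.8,"dz":0.38,"wx":-0.04,"wy":0.3,"wz":0.1},{"dx":0.28,"dy":-0.82,"dz":0.4,"wx":-0.04,"wy":0.32,"wz":0.08},{"dx":0.26,"dy":-0.8,"dz":0.42,"wx":-0.04,"wy":0.3,"wz":0.1}]
end [420.1   0.  189.8] 25
```

View pics/w1.png

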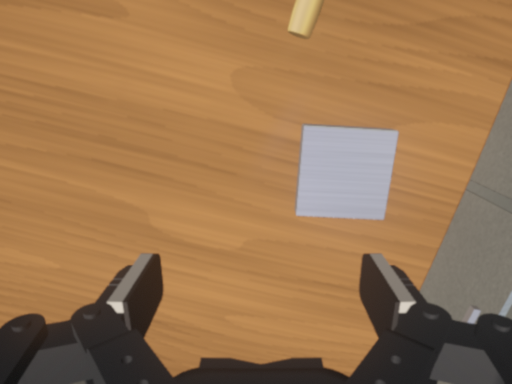

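The arm had not moved: rows need all six keys. The picture only shows a grey plate at (347,172) and the tip of the hammer handle at (305,18).

>>> {"op": "step_arm", "data": {"increments": [{"dx": 0.94,"dy": -0.98,"dz": 0,"wx": 0,"wy": 0,"wz": 0},{"dx": 0.94,"dy": -0.98,"dz": 0,"wx": 0,"wy": 0,"wz": 0},{"dx": 0.94,"dy": -0.98,"dz": 0,"wx": 0,"wy": 0,"wz": 0},{"dx": 0.94,"dy": -0.98,"dz": 0,"wx": 0,"wy": 0,"wz": 0},{"dx": 0.94,"dy": -0.98,"dz": 0,"wx": 0,"wy": 0,"wz": 0}], "fingers": 85}}

```text
time_s: 2.95
eef_pos: [214.9, -359.1, 256.4]
ee_rot: [0.0, 0.992, 0.126, 0.0]
force: [0.0, 0.2, -0.8]
grip_width: 0.996
grip_force: 0.0
```

>>> {"op": "step_arm", "data": {"increments": [{"dx": 0.94,"dy": -0.98,"dz": 0,"wx": 0,"wy": 0,"wz": 0},{"dx": 0.94,"dy": -0.98,"dz": 0,"wx": 0,"wy": 0,"wz": 0},{"dx": 0.94,"dy": -0.98,"dz": 0,"wx": 0,"wy": 0,"wz": 0},{"dx": 0.94,"dy": -0.98,"dz": 0,"wx": 0,"wy": 0,"wz": 0},{"dx": 0.94,"dy": -0.98,"dz": 0,"wx": 0,"wy": 0,"wz": 0}]}}

```text
time_s: 3.45
eef_pos: [298.0, -211.1, 256.5]
ee_rot: [0.0, 0.992, 0.126, 0.0]
force: [0.6, -0.1, -0.4]
grip_width: 0.996
grip_force: 0.0
```

>>> {"op": "step_arm", "data": {"increments": [{"dx": 0.94,"dy": -0.98,"dz": 0,"wx": 0,"wy": 0,"wz": 0.8},{"dx": 0.8,"dy": -1,"dz": 0,"wx": 0,"wy": 0,"wz": 0.8},{"dx": 0.8,"dy": -1,"dz": 0,"wx": 0,"wy": 0,"wz": 0.8},{"dx": 0,"dy": -0.6,"dz": 0,"wx": 0,"wy": 0.95,"wz": 0},{"dx": 0,"dy": -0.6,"dz": 0,"wx": 0,"wy": 0.95,"wz": 0}]}}

```text
time_s: 3.95
eef_pos: [348.0, -97.0, 256.3]
ee_rot: [-0.0, 0.995, 0.002, 0.101]
force: [0.4, -0.2, 0.6]
grip_width: 0.996
grip_force: 0.0
```

>>> {"op": "step_arm", "data": {"increments": [{"dx": 0,"dy": 0,"dz": 0,"wx": 0,"wy": 0.95,"wz": 0},{"dx": 0,"dy": 0,"dz": 0,"wx": 0,"wy": 0.95,"wz": 0},{"dx": 0,"dy": 0,"dz": 0,"wx": 0,"wy": 0.95,"wz": 0},{"dx": 0,"dy": 0,"dz": 0,"wx": 0,"wy": 0.95,"wz": 0},{"dx": 0,"dy": 0,"dz": 0,"wx": 0,"wy": 0.95,"wz": 0}]}}

```text
time_s: 4.45
eef_pos: [347.5, -98.1, 256.7]
ee_rot: [0.001, 0.939, 0.001, 0.343]
force: [0.5, 0.5, -0.4]
grip_width: 0.994
grip_force: 0.0
```

```bash
sed -i 's/ if abs(x)>1e-9)+/)+/' h.py
python3 - <<'E'
from h import *
R,p=RT(); print(p,R.round(3),ctrl.sense()["time_s"],ctrl.sense()["joints"].round(2))
plan([((420,0,190),rot(47))])
c=cap("wrist"); cv2.imwrite("pics/w2.png",c["frame"])
for l in ["press_head","press_stop","press_bed","ram","doming_block","block_center"]:
    for d in eyes.landmark_of("wrist",l)[:2]: print(l,round(d["p"],2),w(c,d["point"]).round(0),proj(c,w(c,d["point"])).round(0))
E
```

```text
[347.48126873 -98.12822505 256.68014782] [[ 0.764  0.001  0.645]
 [ 0.002 -1.    -0.001]
 [ 0.645  0.002 -0.764]] 4.45 [-1.01 -0.4   2.32  0.74  0.95  0.2 ]
[{"dx":0.08,"dy":-0.66,"dz":0.66,"wx":0,"wy":0.18,"wz":0},{"dx":0.08,"dy":-0.64,"dz":0.64,"wx":0,"wy":0.2,"wz":0},{"dx":0.06,"dy":-0.66,"dz":0.66,"wx":0,"wy":0.18,"wz":0.02},{"dx":0.04,"dy":-0.66,"dz":0.66,"wx":0,"wy":0.2,"wz":-0},{"dx":0.02,"dy":-0.66,"dz":0.64,"wx":0,"wy":0.18,"wz":-0}]
[{"dx":0.02,"dy":-0.64,"dz":0.66,"wx":0,"wy":0.2,"wz":0}]
end [ 4.198e+02 -2.000e-01  1.899e+02] 6
press_head 0.61 [569.   6. 138.] [155.  69.]
press_stop 0.55 [ 680. -202.    1.] [332.  78.]
press_stop 0.49 [568.   3. 140.] [157.  69.]
press_bed 0.72 [436. -63.   0.] [231. 239.]
press_bed 0.41 [567.   7. 142.] [153.  68.]
ram 0.59 [619.   2.  83.] [177.  69.]
ram 0.33 [435. -61.  -2.] [230. 240.]
doming_block 0.85 [673. 191.   2.] [67. 82.]
doming_block 0.8 [614.   7.  22.] [183. 105.]
block_center 0.97 [611.   7.  40.] [180.  98.]
block_center 0.87 [674. 184.  22.] [65. 72.]
```

View pics/w2.png

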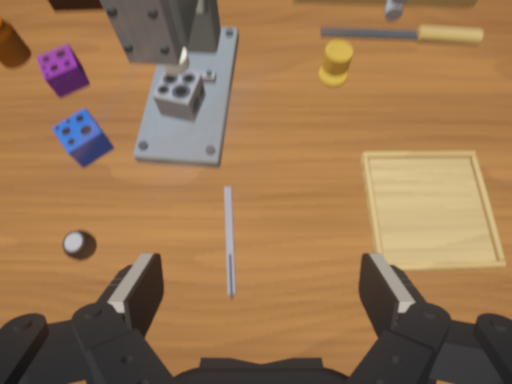

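The steel block is at (180,95) on the bed; the blue one at (83,137), the purple one at (63,70), the tray at (432,210).

>>> {"op": "step_arm", "data": {"increments": [{"dx": 0.06,"dy": -0.8,"dz": 0.78,"wx": 0,"wy": 0.24,"wz": 0},{"dx": 0.06,"dy": -0.8,"dz": 0.78,"wx": 0,"wy": 0.24,"wz": 0},{"dx": 0.06,"dy": -0.8,"dz": 0.78,"wx": 0,"wy": 0.24,"wz": 0},{"dx": 0.06,"dy": -0.8,"dz": 0.78,"wx": 0,"wy": 0.24,"wz": 0},{"dx": 0.06,"dy": -0.8,"dz": 0.78,"wx": 0,"wy": 0.24,"wz": 0}]}}

```text
time_s: 5.3
eef_pos: [419.3, 2.6, 190.0]
ee_rot: [-0.0, 0.917, 0.002, 0.399]
force: [1.7, -0.6, 0.7]
grip_width: 0.996
grip_force: 0.0
```

Run:
```python
from h import *
R,p=RT(); print(p,R.round(3))
c=cap("wrist"); f=c["frame"]; cv2.imwrite("pics/w3.png",cv2.resize(f[0:300,120:420],(600,600),interpolation=cv2.INTER_CUBIC))
for l in ["press_head","press_stop","press_bed","ram","doming_block","block_center","tray"]:
    for d in eyes.landmark_of("wrist",l)[:2]: print(l,round(d["p"],2),w(c,d["point"]).round(0),proj(c,w(c,d["point"])).round(0))
import pickle; pickle.dump(c,open("c3.pkl","wb"))
```

```text
[419.26789863   2.62192354 190.03750449] [[ 0.681  0.003  0.732]
 [ 0.003 -1.     0.002]
 [ 0.732  0.    -0.681]]
press_head 0.86 [568.   3. 143.] [261. 100.]
press_stop 0.79 [647.  -2.  27.] [265. 123.]
press_bed 0.34 [616.   3.  85.] [261. 107.]
doming_block 0.79 [565. 134.   2.] [141. 196.]
doming_block 0.71 [613.   7.  19.] [258. 151.]
block_center 0.91 [562. 132.  24.] [136. 188.]
block_center 0.88 [613.   8.  40.] [256. 140.]
```

View pics/w3.png

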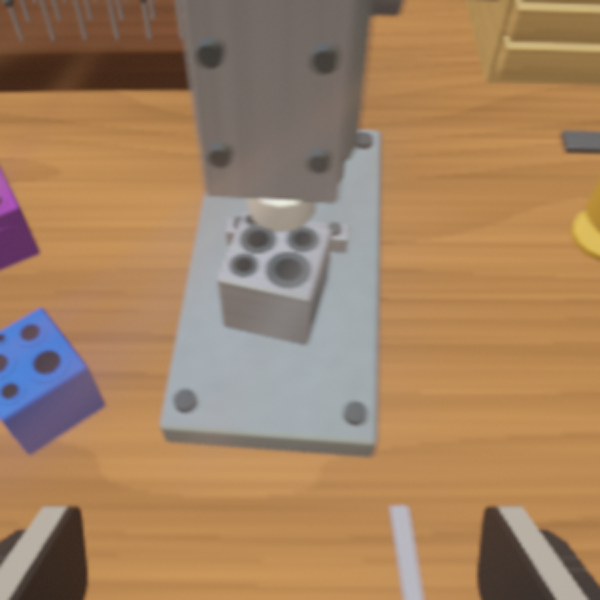

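The crop shows the steel block with its top front edge at (230,141)-(277,151), and the bed's front corners at (203,216) and (308,221). The die is above and behind the block.

Run:
```python
from h import *
import pickle; c=pickle.load(open("c3.pkl","rb"))
def U(a,b,z): return unproj(c,120+a/2,b/2,z)[:2].round(1)
fl,fr,br=U(166,432,20),U(376,443,20),U(380,131,20); print("bed",fl,fr,br,np.linalg.norm(fl-fr),np.linalg.norm(fr-br))
d=fl-fr; print("yaw front",np.arctan2(-d[0],d[1])); e=br-fr; print("yaw side",np.arctan2(e[1],e[0]))
a,b,g=U(220,283,62),U(315,303,62),U(330,237,62); print("block top",a,b,g,np.linalg.norm(a-b),np.linalg.norm(b-g)); d=a-b; print(np.arctan2(-d[0],d[1])); e=g-b; print(np.arctan2(e[1],e[0]))
a,b=U(225,325,20),U(305,341,20); print("bot",a,b,np.linalg.norm(a-b)); d=a-b; print(np.arctan2(-d[0],d[1]))
psi=None
# edge-based pose fit of bed with side/scene mask of the press? reprojection fit with points
from scipy.optimize import least_squares
P=[(-90,55,20,203,216),(-90,-55,20,308,221.5),(140,-55,20,310,65.5),(-51,31,140,222.5,97.5),(-51,-31,140,283,100.5)]
def r(x):
    cs,sn=np.cos(x[2]),np.sin(x[2]); return np.concatenate([proj(c,[x[0]+cs*q[0]-sn*q[1],x[1]+sn*q[0]+cs*q[1],q[2]])-q[3:] for q in P])
s=least_squares(r,[618,3,0]); print(s.x,s.fun.round(1))
B=[(-24,24,62,230,141.5),(-24,-24,62,277.5,151.5),(24,-24,62,285,118.5),(-24,24,20,232.5,162.5),(-24,-24,20,272.5,170.5)]
P=B; s=least_squares(r,[610,8,-.1]); print(s.x,s.fun.round(1))
```

```text
bed [532.5  60.4] [526.9 -43.4] [753.2 -61.2] 103.9509499716092 226.99896475534868
yaw front -0.05389765282454785
yaw side -0.07849503718061525
block top [592.6  33.2] [580.7 -12.7] [622.3 -21.2] 47.4175073153366 42.4595101243525
-0.2536740961386422
-0.20155257978405952
bot [596.9  34. ] [586.7  -9.3] 44.48516606690367
-0.2313481005793193
[ 6.21318626e+02  4.39157061e+00 -7.03771089e-02] [-4.9 -2.6  0.7 -0.7 -0.9 -2.  -9.5  0.2 13.   1.6]
[ 6.11140133e+02  5.57250008e+00 -2.61891583e-01] [-1.7 -1.3 -1.4 -0.9  2.3 -4.3 -1.   2.1  2.1  3.9]
```

```bash
cat >> h.py <<'E'
def tcp(g,R): return np.array(g,float)-6*R[:,2]
E
python3 - <<'E'
from h import *
psi=-.24; R=rot(55,psi); h=np.array([np.cos(psi),np.sin(psi),0])
g=np.array([604.7,7.9,46])
st=plan([(tcp(g-110*h+[0,0,8],R),R)])
plan([(tcp(g,R),R)],start=st)
E
```

```text
[{"dx":-0.28,"dy":-0.2,"dz":0.84,"wx":-0.26,"wy":0.18,"wz":0.2},{"dx":-0.28,"dy":-0.22,"dz":0.82,"wx":-0.24,"wy":0.2,"wz":0.22},{"dx":-0.32,"dy":-0.22,"dz":0.8,"wx":-0.26,"wy":0.18,"wz":0.2},{"dx":-0.34,"dy":-0.26,"dz":0.8,"wx":-0.26,"wy":0.18,"wz":0.2},{"dx":-0.34,"dy":-0.24,"dz":0.78,"wx":-0.26,"wy":0.18,"wz":0.22}]
[{"dx":-0.38,"dy":-0.28,"dz":0.76,"wx":-0.24,"wy":0.2,"wz":0.2},{"dx":-0.4,"dy":-0.28,"dz":0.76,"wx":-0.26,"wy":0.18,"wz":0.22}]
end [493.   35.1  57.4] 7
[{"dx":0.46,"dy":-0,"dz":0.76,"wx":-0,"wy":-0,"wz":-0},{"dx":0.44,"dy":-0,"dz":0.76,"wx":-0,"wy":-0,"wz":-0},{"dx":0.46,"dy":-0,"dz":0.76,"wx":-0,"wy":-0,"wz":-0},{"dx":0.46,"dy":-0,"dz":0.76,"wx":-0,"wy":-0,"wz":-0},{"dx":0.44,"dy":-0,"dz":0.74,"wx":-0,"wy":-0,"wz":-0}]
end [599.7   9.   49.5] 5
```

>>> {"op": "step_arm", "data": {"increments": [{"dx": -0.28,"dy": -0.2,"dz": 0.84,"wx": -0.26,"wy": 0.18,"wz": 0.2},{"dx": -0.28,"dy": -0.22,"dz": 0.82,"wx": -0.24,"wy": 0.2,"wz": 0.22},{"dx": -0.32,"dy": -0.22,"dz": 0.8,"wx": -0.26,"wy": 0.18,"wz": 0.2},{"dx": -0.34,"dy": -0.26,"dz": 0.8,"wx": -0.26,"wy": 0.18,"wz": 0.2},{"dx": -0.34,"dy": -0.24,"dz": 0.78,"wx": -0.26,"wy": 0.18,"wz": 0.22}], "fingers": 74}}

```text
time_s: 6.2
eef_pos: [450.8, 19.9, 148.9]
ee_rot: [0.006, 0.9, -0.033, 0.435]
force: [0.0, 0.2, 1.0]
grip_width: 0.867
grip_force: 0.0
```

>>> {"op": "step_arm", "data": {"increments": [{"dx": -0.38,"dy": -0.28,"dz": 0.76,"wx": -0.24,"wy": 0.2,"wz": 0.2},{"dx": -0.4,"dy": -0.28,"dz": 0.76,"wx": -0.26,"wy": 0.18,"wz": 0.22},{"dx": 0,"dy": 0,"dz": 0,"wx": 0,"wy": 0,"wz": 0}]}}

```text
time_s: 6.5
eef_pos: [465.8, 32.7, 118.2]
ee_rot: [0.012, 0.893, -0.056, 0.447]
force: [-0.6, 1.0, 0.5]
grip_width: 0.861
grip_force: 0.0
```

Run:
```python
from h import *
R,p=RT(); print(p,R.round(3))
psi=-.24; R=rot(55,psi);g=np.array([604.7,7.9,46])
plan([(tcp(g,R),R)])
c=cap("wrist"); cv2.imwrite("pics/w4.png",c["frame"])
for l in ["press_head","press_stop","press_bed","ram","doming_block","block_center","tray"]:
    for d in eyes.landmark_of("wrist",l)[:2]: print(l,round(d["p"],2),w(c,d["point"]).round(0),proj(c,w(c,d["point"])).round(0))
import pickle; pickle.dump(c,open("c4.pkl","wb"))
```

```text
[465.76631868  32.7049064  118.18232774] [[ 0.594 -0.111  0.797]
 [-0.09  -0.993 -0.071]
 [ 0.799 -0.029 -0.6  ]]
[{"dx":0.16,"dy":0.06,"dz":0.86,"wx":-0.16,"wy":0.04,"wz":0.08},{"dx":0.14,"dy":0.04,"dz":0.86,"wx":-0.18,"wy":0.06,"wz":0.06},{"dx":0.14,"dy":0.04,"dz":0.86,"wx":-0.16,"wy":0.04,"wz":0.08},{"dx":0.16,"dy":0,"dz":0.86,"wx":-0.16,"wy":0.06,"wz":0.06},{"dx":0.12,"dy":0,"dz":0.86,"wx":-0.16,"wy":0.04,"wz":0.08}]
[{"dx":0.14,"dy":-0.02,"dz":0.86,"wx":-0.18,"wy":0.04,"wz":0.06},{"dx":0.12,"dy":-0.04,"dz":0.86,"wx":-0.16,"wy":0.06,"wz":0.08}]
end [599.9   9.3  49.2] 7
press_head 0.63 [568.   6. 139.] [288.  79.]
press_bed 0.51 [723. 286.   0.] [ 15. 127.]
ram 0.78 [616.   4.  84.] [278. 102.]
doming_block 0.71 [673. 187.   3.] [ 92. 148.]
doming_block 0.65 [564. 134.   3.] [131. 237.]
block_center 0.83 [610.   8.  40.] [273. 150.]
block_center 0.7 [675. 186.  22.] [ 84. 133.]
```

View pics/w4.png

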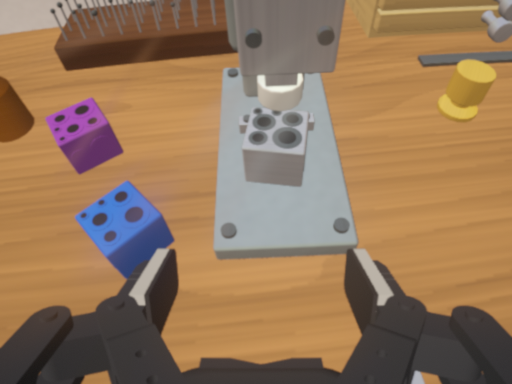

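Block: top front edge (246,148)-(306,153), bottom front (246,178)-(302,186). Bed: front corners (217,248) and (355,237), back left (222,69). The block is between the fingers and the approach is clear.

Run:
```python
from h import *
import pickle; c=pickle.load(open("c4.pkl","rb"))
from scipy.optimize import least_squares
def r(x,P):
    cs,sn=np.cos(x[2]),np.sin(x[2]); return np.concatenate([proj(c,[x[0]+cs*q[0]-sn*q[1],x[1]+sn*q[0]+cs*q[1],q[2]])-q[3:] for q in P])
P=[(-90,55,20,217,248),(-90,-55,20,355,237),(140,55,20,222,69),(-51,31,140,242,73),(-51,-31,140,333,70)]
s=least_squares(r,[618,3,0],args=(P[:3],)); print(s.x,s.fun.round(1)); print(r(s.x,P).round(1))
B=[(-24,24,62,246,148),(-24,-24,62,306,153),(-24,24,20,246,178),(-24,-24,20,302,186),(24,24,62,249,111),(24,-24,62,307,113)]
s=least_squares(r,[610,8,-.1],args=(B,)); print(s.x,s.fun.round(1))
```

```text
[ 6.23671583e+02  2.81721205e+00 -6.24019506e-02] [-3.6 -1.2  4.7  1.2 -1.7 -3.1]
[ -3.6  -1.2   4.7   1.2  -1.7  -3.1 -13.1   2.3  11.6  -0.6]
[ 6.12144960e+02  5.41771946e+00 -2.17162973e-01] [-3.8  0.9  0.8 -0.3 -0.1  5.   0.9  0.8  1.2 -4.4  1.3 -3.6]
```

>>> {"op": "step_arm", "data": {"increments": [{"dx": 0.16,"dy": 0.06,"dz": 0.86,"wx": -0.16,"wy": 0.04,"wz": 0.08},{"dx": 0.14,"dy": 0.04,"dz": 0.86,"wx": -0.16,"wy": 0.06,"wz": 0.06},{"dx": 0.14,"dy": 0.04,"dz": 0.86,"wx": -0.16,"wy": 0.04,"wz": 0.08},{"dx": 0.16,"dy": 0,"dz": 0.86,"wx": -0.16,"wy": 0.06,"wz": 0.06},{"dx": 0.12,"dy": 0,"dz": 0.5,"wx": -0.16,"wy": 0.04,"wz": 0.08}]}}

```text
time_s: 7.4
eef_pos: [555.6, 17.1, 75.4]
ee_rot: [0.042, 0.884, -0.091, 0.457]
force: [-1.2, 1.0, 1.0]
grip_width: 0.866
grip_force: 0.0
```

Run:
```python
from h import *
R,p=RT(); print(p,R.round(3))
psi=-.22; R=rot(55,psi);g=np.array([604.5,7.6,46])
plan([(tcp(g,R),R)],maxstep=18)
```

```text
[555.62466681  17.05407845  75.36031717] [[ 0.566 -0.199  0.8  ]
 [-0.123 -0.98  -0.157]
 [ 0.815 -0.009 -0.579]]
[{"dx":0.06,"dy":-0,"dz":0.68,"wx":-0.06,"wy":0.02,"wz":0.02},{"dx":0.06,"dy":-0.02,"dz":0.7,"wx":-0.08,"wy":0.02,"wz":0},{"dx":0.06,"dy":-0,"dz":0.68,"wx":-0.06,"wy":0.02,"wz":0.02}]
end [599.4   8.5  49.3] 3
```

>>> {"op": "step_arm", "data": {"increments": [{"dx": 0.06,"dy": 0,"dz": 0.68,"wx": -0.06,"wy": 0.02,"wz": 0.02},{"dx": 0.06,"dy": 0,"dz": 0.7,"wx": -0.08,"wy": 0.02,"wz": 0},{"dx": 0.06,"dy": 0,"dz": 0.68,"wx": -0.06,"wy": 0.02,"wz": 0.02},{"dx": 0,"dy": 0,"dz": 0,"wx": 0,"wy": 0,"wz": 0}]}}

```text
time_s: 7.8
eef_pos: [599.2, 8.0, 49.3]
ee_rot: [0.05, 0.882, -0.097, 0.459]
force: [-0.3, -0.1, 0.2]
grip_width: 0.864
grip_force: 0.0
```

>>> {"op": "step_arm", "data": {"increments": [{"dx": 0,"dy": 0,"dz": 0,"wx": 0,"wy": 0,"wz": 0},{"dx": 0,"dy": 0,"dz": 0,"wx": 0,"wy": 0,"wz": 0},{"dx": 0,"dy": 0,"dz": 0,"wx": 0,"wy": 0,"wz": 0},{"dx": 0,"dy": 0,"dz": 0,"wx": 0,"wy": 0,"wz": 0},{"dx": 0,"dy": 0,"dz": 0,"wx": 0,"wy": 0,"wz": 0}], "fingers": 35, "squeeze": 80}}

```text
time_s: 8.3
eef_pos: [597.7, 8.7, 50.2]
ee_rot: [0.05, 0.882, -0.097, 0.459]
force: [-6.2, 1.7, 6.9]
grip_width: 0.548
grip_force: 82.5
```

Run:
```python
from h import *
s=ctrl.sense();R,p=RT(); print(p,R.round(3),s["force"],s["grip_force"],s["grip_width"]*85.4)
psi=-.22
plan([(p+[0,0,7],R),(p+[-110*np.cos(psi),-110*np.sin(psi),12],R)],maxstep=20)
```

```text
[597.72883687   8.67309131  50.20458969] [[ 0.56  -0.217  0.799]
 [-0.125 -0.976 -0.178]
 [ 0.819 -0.    -0.574]] [-6.24734914  1.71753919  6.9167922 ] 82.5186413967458 46.838811617511766
[{"dx":0.22,"dy":-0,"dz":-0.16,"wx":0,"wy":0,"wz":0},{"dx":-0.4,"dy":-0,"dz":-0.62,"wx":0,"wy":0,"wz":0},{"dx":-0.38,"dy":-0,"dz":-0.62,"wx":0,"wy":0,"wz":0},{"dx":-0.4,"dy":-0,"dz":-0.62,"wx":0,"wy":0,"wz":0},{"dx":-0.38,"dy":-0,"dz":-0.62,"wx":0,"wy":0,"wz":0}]
[{"dx":-0.4,"dy":-0,"dz":-0.62,"wx":0,"wy":0,"wz":0},{"dx":-0.4,"dy":-0,"dz":-0.62,"wx":0,"wy":0,"wz":0}]
end [490.2  32.6  62.1] 7
```

>>> {"op": "step_arm", "data": {"increments": [{"dx": 0.22,"dy": 0,"dz": -0.16,"wx": 0,"wy": 0,"wz": 0},{"dx": -0.4,"dy": 0,"dz": -0.6,"wx": 0,"wy": 0,"wz": 0},{"dx": -0.4,"dy": 0,"dz": -0.6,"wx": 0,"wy": 0,"wz": 0},{"dx": -0.4,"dy": 0,"dz": -0.6,"wx": 0,"wy": 0,"wz": 0},{"dx": -0.4,"dy": 0,"dz": -0.62,"wx": 0,"wy": 0,"wz": 0}]}}

```text
time_s: 8.8
eef_pos: [525.5, 24.6, 57.6]
ee_rot: [0.05, 0.883, -0.097, 0.457]
force: [-0.1, 0.2, -8.1]
grip_width: 0.553
grip_force: 83.5
```

>>> {"op": "step_arm", "data": {"increments": [{"dx": -0.4,"dy": 0,"dz": -0.7,"wx": 0,"wy": 0,"wz": 0},{"dx": -0.4,"dy": 0,"dz": -0.8,"wx": 0,"wy": 0,"wz": 0},{"dx": -0.2,"dy": 0,"dz": -0.8,"wx": 0,"wy": 0,"wz": 0}]}}

```text
time_s: 9.1
eef_pos: [465.1, 38.0, 69.9]
ee_rot: [0.05, 0.883, -0.097, 0.456]
force: [0.3, 1.9, -8.6]
grip_width: 0.551
grip_force: 83.5
```

Run:
```python
from h import *
s=ctrl.sense();R,p=RT(); print(p,R.round(3),s["force"],s["grip_force"],s["grip_width"]*85.4,s["joints"].round(2))
for n in ["scene","side"]:
    c=cap(n)
    for l in ["tray","block_center","watch_holder","lever_grip"]:
        for d in eyes.landmark_of(n,l)[:3]: print(n,l,round(d["p"],2),w(c,d["point"]).round(0))
    m=eyes.cut_out(n,"tray")
    if m:
        q=cv2.minAreaRect(np.argwhere(m[0]["mask"])[:,::-1].astype(np.float32)); cs=cv2.approxPolyDP(max(cv2.findContours(m[0]["mask"].astype(np.uint8),0,2)[0],key=cv2.contourArea),5,True)[:,0]
        print(m[0]["p"],[unproj(c,*k,16)[:2].round(0).tolist() for k in cs])
```

```text
[465.05078498  37.97786981  69.85506338] [[ 0.565 -0.218  0.796]
 [-0.127 -0.976 -0.177]
 [ 0.815 -0.001 -0.579]] [ 0.34750522  1.87389499 -8.55600398] 83.49640020984225 47.058818258129456 [-0.14  0.46  2.4   3.25  0.67 -1.61]
scene tray 0.64 [ 470. -304.   -3.]
scene tray 0.32 [674. 395.  -2.]
scene block_center 0.86 [560. 129.  19.]
scene block_center 0.78 [479.  34.  61.]
scene block_center 0.57 [675. 185.  19.]
scene watch_holder 0.85 [503. 311.  -0.]
scene watch_holder 0.58 [ 679. -197.   -5.]
scene lever_grip 0.81 [494. -97. 314.]
0.84 [[404.0, -362.0], [557.0, -357.0], [534.0, -224.0], [489.0, -270.0], [415.0, -280.0]]
side tray 0.7 [648.  -0.  26.]
side tray 0.55 [ 469. -304.    2.]
side block_center 0.66 [482.  38.  62.]
side block_center 0.64 [558. 130.  21.]
side block_center 0.48 [668. 186.  20.]
side watch_holder 0.47 [506. 313.  -2.]
side lever_grip 0.64 [497. -94. 315.]
0.87 [[402.0, -380.0], [546.0, -374.0], [547.0, -223.0], [395.0, -231.0]]
```

Run:
```python
from h import *
R,p=RT(); R2=Ro.from_euler('z',-.33).as_matrix()@R
st=plan([((430,15,112),R,34),((450,-290,110),R2,33)],r=.05); plan([((458,-297,65),R2,24),((458,-297,39),R2,13)],start=st)
```

```text
[{"dx":0.3,"dy":0.6,"dz":-1,"wx":0,"wy":0,"wz":0},{"dx":0.3,"dy":0.6,"dz":-1,"wx":0,"wy":0,"wz":0},{"dx":0.2,"dy":1,"dz":0.3,"wx":-0.25,"wy":0,"wz":0.2},{"dx":0.2,"dy":1,"dz":0.3,"wx":-0.25,"wy":0,"wz":0.15},{"dx":0.25,"dy":1,"dz":0.35,"wx":-0.25,"wy":0,"wz":0.2}]
[{"dx":0.3,"dy":1,"dz":0.4,"wx":-0.3,"wy":0,"wz":0.15},{"dx":0.25,"dy":1,"dz":0.45,"wx":-0.25,"wy":0,"wz":0.2},{"dx":0.35,"dy":1,"dz":0.45,"wx":-0.25,"wy":0,"wz":0.2},{"dx":0.3,"dy":1,"dz":0.5,"wx":-0.25,"wy":0,"wz":0.15},{"dx":0.4,"dy":1,"dz":0.5,"wx":-0.25,"wy":0,"wz":0.2}]
[{"dx":0.35,"dy":1,"dz":0.55,"wx":-0.25,"wy":0,"wz":0.2},{"dx":0.4,"dy":1,"dz":0.6,"wx":-0.3,"wy":0,"wz":0.15}]
end [ 462.7 -267.2  109.7] 12
[{"dx":-0.4,"dy":0.38,"dz":0.46,"wx":0,"wy":0,"wz":0},{"dx":-0.4,"dy":0.36,"dz":0.48,"wx":0.02,"wy":0,"wz":0},{"dx":-0.4,"dy":0.38,"dz":0.46,"wx":0,"wy":0,"wz":0.02},{"dx":-0.28,"dy":-0,"dz":0.2,"wx":0,"wy":0,"wz":-0},{"dx":-0.28,"dy":-0,"dz":0.2,"wx":0,"wy":0,"wz":-0}]
[{"dx":-0.28,"dy":-0,"dz":0.2,"wx":0,"wy":0,"wz":-0}]
end [ 457.9 -297.1   39.3] 6
```

>>> {"op": "step_arm", "data": {"increments": [{"dx": 0.3,"dy": 0.6,"dz": -1,"wx": 0,"wy": 0,"wz": 0},{"dx": 0.3,"dy": 0.6,"dz": -1,"wx": 0,"wy": 0,"wz": 0},{"dx": 0.2,"dy": 1,"dz": 0.3,"wx": -0.25,"wy": 0,"wz": 0.2},{"dx": 0.2,"dy": 1,"dz": 0.3,"wx": -0.25,"wy": 0,"wz": 0.15},{"dx": 0.25,"dy": 1,"dz": 0.35,"wx": -0.25,"wy": 0,"wz": 0.2}]}}

```text
time_s: 10.2
eef_pos: [438.4, -65.5, 111.7]
ee_rot: [0.072, 0.876, -0.141, 0.456]
force: [0.9, 0.5, -7.7]
grip_width: 0.547
grip_force: 86.1
```

>>> {"op": "step_arm", "data": {"increments": [{"dx": 0.3,"dy": 1,"dz": 0.4,"wx": -0.3,"wy": 0,"wz": 0.15},{"dx": 0.25,"dy": 1,"dz": 0.45,"wx": -0.25,"wy": 0,"wz": 0.2},{"dx": 0.35,"dy": 1,"dz": 0.45,"wx": -0.25,"wy": 0,"wz": 0.2},{"dx": 0.3,"dy": 1,"dz": 0.5,"wx": -0.25,"wy": 0,"wz": 0.15},{"dx": 0.4,"dy": 1,"dz": 0.5,"wx": -0.25,"wy": 0,"wz": 0.2}]}}

```text
time_s: 10.7
eef_pos: [456.2, -207.8, 110.8]
ee_rot: [0.11, 0.862, -0.213, 0.447]
force: [0.5, 0.5, -7.2]
grip_width: 0.55
grip_force: 86.1
```

>>> {"op": "step_arm", "data": {"increments": [{"dx": 0.35,"dy": 1,"dz": 0.55,"wx": -0.25,"wy": 0,"wz": 0.2},{"dx": 0.4,"dy": 1,"dz": 0.6,"wx": -0.3,"wy": 0,"wz": 0.15},{"dx": 0,"dy": 0,"dz": 0,"wx": 0,"wy": 0,"wz": 0}]}}

```text
time_s: 11.0
eef_pos: [463.1, -270.3, 110.4]
ee_rot: [0.127, 0.853, -0.242, 0.444]
force: [-0.7, -0.5, -7.7]
grip_width: 0.551
grip_force: 86.2
```

Run:
```python
from h import *
R,p=RT(); s=ctrl.sense(); print(p,R.round(3),s["joints"].round(2),s["grip_force"],s["force"])
R2=rot(54.6,-.55)
R0=np.array([[.56,-.217,.799],[-.125,-.976,-.178],[.819,0,-.574]]) # at grasp
print(Ro.from_matrix(R0@np.diag([1,-1,-1])).as_euler('zyx',degrees=True),Ro.from_matrix(R@np.diag([1,-1,-1])).as_euler('zyx',degrees=True))
plan([((458,-297,65),R2,24),((458,-297,39),R2,13)],)
```

```text
[ 463.11606933 -270.30546213  110.40973189] [[ 0.488 -0.526  0.696]
 [-0.3   -0.85  -0.432]
 [ 0.82   0.002 -0.573]] [-0.85  0.39  2.24  2.6   0.49 -1.26] 86.24922116228845 [-0.66195001 -0.45432672 -7.72645296]
[-21.2011438  -53.06612678 -17.22073505] [-47.14075903 -44.13178786 -37.03863404]
[{"dx":-0.42,"dy":0.34,"dz":0.46,"wx":0.02,"wy":-0.02,"wz":-0},{"dx":-0.42,"dy":0.34,"dz":0.44,"wx":0,"wy":-0.02,"wz":-0},{"dx":-0.42,"dy":0.34,"dz":0.46,"wx":0.02,"wy":-0.04,"wz":-0},{"dx":-0.28,"dy":-0,"dz":0.2,"wx":0,"wy":0,"wz":-0},{"dx":-0.28,"dy":-0,"dz":0.2,"wx":0,"wy":0,"wz":-0}]
[{"dx":-0.3,"dy":-0,"dz":0.2,"wx":0,"wy":0,"wz":-0}]
end [ 457.8 -297.    38.9] 6
```

>>> {"op": "step_arm", "data": {"increments": [{"dx": -0.42,"dy": 0.34,"dz": 0.46,"wx": 0,"wy": 0,"wz": 0},{"dx": -0.42,"dy": 0.34,"dz": 0.44,"wx": 0,"wy": 0,"wz": 0},{"dx": -0.42,"dy": 0.34,"dz": 0.46,"wx": 0,"wy": 0,"wz": 0},{"dx": -0.28,"dy": 0,"dz": 0.2,"wx": 0,"wy": 0,"wz": 0},{"dx": -0.28,"dy": 0,"dz": 0.2,"wx": 0,"wy": 0,"wz": 0}]}}

```text
time_s: 11.5
eef_pos: [457.6, -293.6, 46.8]
ee_rot: [0.126, 0.854, -0.241, 0.443]
force: [-0.5, 0.4, -7.1]
grip_width: 0.548
grip_force: 86.2
```

>>> {"op": "step_arm", "data": {"increments": [{"dx": -0.2,"dy": 0,"dz": 0.14,"wx": 0,"wy": 0,"wz": 0},{"dx": 0,"dy": 0,"dz": 0,"wx": 0,"wy": 0,"wz": 0}]}}

```text
time_s: 11.7
eef_pos: [457.6, -293.4, 40.6]
ee_rot: [0.126, 0.854, -0.241, 0.443]
force: [0.4, 0.2, -7.5]
grip_width: 0.551
grip_force: 86.2
```

>>> {"op": "step_arm", "data": {"increments": [{"dx": -0.1,"dy": 0,"dz": 0.06,"wx": 0,"wy": 0,"wz": 0},{"dx": 0,"dy": 0,"dz": 0,"wx": 0,"wy": 0,"wz": 0}]}}

```text
time_s: 11.9
eef_pos: [457.5, -293.8, 38.5]
ee_rot: [0.126, 0.854, -0.241, 0.444]
force: [-0.2, -0.1, -7.8]
grip_width: 0.546
grip_force: 86.3
```

>>> {"op": "step_arm", "data": {"increments": [{"dx": 0,"dy": 0,"dz": 0,"wx": 0,"wy": 0,"wz": 0},{"dx": 0,"dy": 0,"dz": 0,"wx": 0,"wy": 0,"wz": 0},{"dx": 0,"dy": 0,"dz": 0,"wx": 0,"wy": 0,"wz": 0}], "fingers": 66}}

```text
time_s: 12.2
eef_pos: [457.9, -294.5, 39.4]
ee_rot: [0.127, 0.853, -0.241, 0.445]
force: [-0.5, -0.2, -1.0]
grip_width: 0.777
grip_force: 0.0
```

Run:
```python
from h import *
R,p=RT()
st=plan([(p-R[:,2]*95,R,33)],r=.05)
st=plan([((405,-100,150),rot(55,-.2),33),((405,60,150),rot(55,.2),33),((380,235,150),rot(55,.55),33)],start=st,r=.05)
```

```text
[{"dx":-0,"dy":-0,"dz":-1,"wx":0,"wy":0,"wz":0},{"dx":0,"dy":0,"dz":-1,"wx":0,"wy":0,"wz":0},{"dx":0,"dy":0,"dz":-1,"wx":0,"wy":0,"wz":0}]
end [ 405.6 -262.2   82.3] 3
[{"dx":0.05,"dy":-0.9,"dz":-0.75,"wx":0.45,"wy":-0,"wz":-0.3},{"dx":0.05,"dy":-0.95,"dz":-0.65,"wx":0.45,"wy":-0,"wz":-0.35},{"dx":0.15,"dy":-1,"dz":-0.65,"wx":0.5,"wy":-0,"wz":-0.3},{"dx":0.1,"dy":-1,"dz":-0.6,"wx":0.45,"wy":-0,"wz":-0.3},{"dx":0.2,"dy":-1,"dz":-0.5,"wx":0.45,"wy":-0,"wz":-0.35}]
[{"dx":0.2,"dy":-1,"dz":-0.5,"wx":0.45,"wy":-0,"wz":-0.3},{"dx":-0.15,"dy":-1,"dz":-0.2,"wx":0.65,"wy":-0,"wz":-0.45},{"dx":-0.05,"dy":-1,"dz":-0.1,"wx":0.6,"wy":-0,"wz":-0.45},{"dx":-0,"dy":-1,"dz":-0,"wx":0.65,"wy":-0,"wz":-0.4},{"dx":0.05,"dy":-1,"dz":0.1,"wx":0.6,"wy":-0,"wz":-0.45}]
[{"dx":0.15,"dy":-1,"dz":0.2,"wx":0.65,"wy":-0,"wz":-0.45},{"dx":0.05,"dy":-1,"dz":0.05,"wx":0.4,"wy":-0,"wz":-0.25},{"dx":0.1,"dy":-1,"dz":0.15,"wx":0.4,"wy":-0,"wz":-0.3},{"dx":0.1,"dy":-1,"dz":0.15,"wx":0.35,"wy":-0,"wz":-0.25},{"dx":0.15,"dy":-1,"dz":0.25,"wx":0.4,"wy":-0,"wz":-0.3}]
[{"dx":0.2,"dy":-1,"dz":0.3,"wx":0.4,"wy":-0,"wz":-0.25},{"dx":0.25,"dy":-1,"dz":0.3,"wx":0.4,"wy":-0,"wz":-0.3},{"dx":0.3,"dy":-1,"dz":0.4,"wx":0.4,"wy":-0,"wz":-0.25}]
end [394.7 207.4 150.4] 18
```

>>> {"op": "step_arm", "data": {"increments": [{"dx": 0,"dy": 0,"dz": -1,"wx": 0,"wy": 0,"wz": 0},{"dx": 0,"dy": 0,"dz": -1,"wx": 0,"wy": 0,"wz": 0},{"dx": 0,"dy": 0,"dz": -1,"wx": 0,"wy": 0,"wz": 0},{"dx": 0.05,"dy": -0.9,"dz": -0.75,"wx": 0.45,"wy": 0,"wz": -0.3},{"dx": 0.05,"dy": -0.95,"dz": -0.65,"wx": 0.45,"wy": 0,"wz": -0.35}]}}

```text
time_s: 12.7
eef_pos: [404.5, -207.7, 104.7]
ee_rot: [0.101, 0.866, -0.19, 0.451]
force: [0.4, -0.7, 0.7]
grip_width: 0.773
grip_force: 0.0
```

>>> {"op": "step_arm", "data": {"increments": [{"dx": 0.15,"dy": -1,"dz": -0.65,"wx": 0.5,"wy": 0,"wz": -0.3},{"dx": 0.1,"dy": -1,"dz": -0.6,"wx": 0.45,"wy": 0,"wz": -0.3},{"dx": 0.2,"dy": -1,"dz": -0.5,"wx": 0.45,"wy": 0,"wz": -0.35},{"dx": 0.2,"dy": -1,"dz": -0.5,"wx": 0.45,"wy": 0,"wz": -0.3},{"dx": -0.15,"dy": -1,"dz": -0.2,"wx": 0.65,"wy": 0,"wz": -0.45}]}}

```text
time_s: 13.2
eef_pos: [403.4, -74.6, 150.8]
ee_rot: [0.027, 0.885, -0.05, 0.462]
force: [-0.5, -0.1, 1.1]
grip_width: 0.776
grip_force: 0.0
```

>>> {"op": "step_arm", "data": {"increments": [{"dx": -0.05,"dy": -1,"dz": -0.1,"wx": 0.6,"wy": 0,"wz": -0.45},{"dx": 0,"dy": -1,"dz": 0,"wx": 0.65,"wy": 0,"wz": -0.4},{"dx": 0.05,"dy": -1,"dz": 0.1,"wx": 0.6,"wy": 0,"wz": -0.45},{"dx": 0.15,"dy": -1,"dz": 0.2,"wx": 0.65,"wy": 0,"wz": -0.45},{"dx": 0.05,"dy": -1,"dz": 0.05,"wx": 0.4,"wy": 0,"wz": -0.25}]}}

```text
time_s: 13.7
eef_pos: [407.4, 50.5, 150.9]
ee_rot: [-0.06, 0.88, 0.111, 0.458]
force: [0.3, 0.8, -0.5]
grip_width: 0.77
grip_force: 0.0
```

>>> {"op": "step_arm", "data": {"increments": [{"dx": 0.1,"dy": -1,"dz": 0.15,"wx": 0.4,"wy": 0,"wz": -0.3},{"dx": 0.1,"dy": -1,"dz": 0.15,"wx": 0.35,"wy": 0,"wz": -0.25},{"dx": 0.15,"dy": -1,"dz": 0.25,"wx": 0.4,"wy": 0,"wz": -0.3},{"dx": 0.2,"dy": -1,"dz": 0.3,"wx": 0.4,"wy": 0,"wz": -0.25},{"dx": 0.25,"dy": -1,"dz": 0.3,"wx": 0.4,"wy": 0,"wz": -0.3}]}}

```text
time_s: 14.2
eef_pos: [396.4, 180.8, 150.9]
ee_rot: [-0.116, 0.859, 0.221, 0.447]
force: [0.3, -0.6, 0.7]
grip_width: 0.772
grip_force: 0.0
```

Run:
```python
from h import *
import pickle
s=ctrl.sense();R,p=RT(); print(p,R.round(3),s["time_s"],s["joints"].round(2))
c=cap("wrist"); cv2.imwrite("pics/w5.png",c["frame"]); pickle.dump(c,open("c5.pkl","wb"))
for l in ["watch_holder","watch_center"]:
    for d in eyes.landmark_of("wrist",l)[:2]: print(l,round(d["p"],2),w(c,d["point"]).round(0),proj(c,w(c,d["point"])).round(0))
for n in ["scene","side"]:
    c=cap(n)
    for l in ["block_center","press_bed","press_stop","press_head","ram"]:
        for d in eyes.landmark_of(n,l)[:3]: print(n,l,round(d["p"],2),w(c,d["point"]).round(0))
```

```text
[396.44980796 180.83215003 150.94805311] [[ 0.502  0.484  0.717]
 [ 0.276 -0.875  0.397]
 [ 0.82  -0.002 -0.573]] 14.2 [-0.12  0.09  2.49  2.05  0.57 -0.95]
watch_holder 0.8 [504. 308.   2.] [204. 198.]
watch_center 0.84 [500. 313.  23.] [194. 186.]
scene block_center 0.96 [674. 186.  19.]
scene block_center 0.9 [561. 133.  21.]
scene block_center 0.73 [ 472. -300.   32.]
scene press_bed 0.56 [621.   7.  14.]
scene press_bed 0.33 [ 681. -197.   -1.]
scene press_stop 0.88 [653.   1.  25.]
scene press_stop 0.19 [438. -60.   2.]
scene press_head 0.85 [566.   3. 141.]
scene ram 0.58 [622.   3.  82.]
side block_center 0.74 [ 468. -295.   27.]
side block_center 0.73 [561. 128.  21.]
side block_center 0.73 [672. 188.  18.]
side press_bed 0.87 [616.   0.  24.]
side press_stop 0.74 [649.   0.  26.]
side press_head 0.72 [421. 111.  -0.]
side press_head 0.71 [565.   7. 139.]
side press_head 0.42 [618.   1.   1.]
side ram 0.18 [672. 402.   0.]
```

View pics/w5.png

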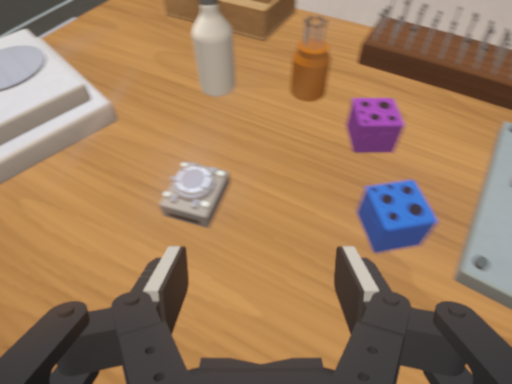

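The holder is at (195,192), nothing near it; blue block at (397,215), purple at (376,125).

```bash
cat >> h.py <<'E'
from scipy.optimize import minimize
def sil(c,x,z0=0,top=31):
    t=np.linspace(0,6.28,24); P=[(a,b,z0+h) for a in(-30,30) for b in(-25,25) for h in(0,20)]+[(20*np.cos(q),20*np.sin(q),z0+28) for q in t]+[(16.5*np.cos(q),16.5*np.sin(q),z0+top) for q in t]
    cs,sn=np.cos(x[2]),np.sin(x[2]); m=np.zeros((384*4,512*4),np.uint8)
    q=np.array([proj(c,[x[0]+cs*a-sn*b,x[1]+sn*a+cs*b,h]) for a,b,h in P])
    cv2.fillConvexPoly(m,cv2.convexHull(((q+.5)*4).round().astype(np.int32)),1); return cv2.resize(m.astype(np.float32),(512,384),interpolation=cv2.INTER_AREA)
def fit(views,guess,z0=0):
    best=None
    f=lambda x:sum(np.abs(sil(c,x,z0)-m).sum()/m.sum() for c,m in views)
    for y in np.arange(0,np.pi,np.pi/10):
        s=minimize(f,[*guess,y],method="Nelder-Mead",options=dict(initial_simplex=[[*guess,y],[guess[0]+6,guess[1],y],[guess[0],guess[1]+6,y],[*guess,y+.25]],xatol=.1,fatol=1e-4))
        if best is None or s.fun<best.fun: best=s
    return best
E
python3 - <<'E'
from h import *
V=[]
for n in ["wrist","scene","side"]:
    c=cap(n)
    for d in eyes.cut_out(n,"watch_holder")[:3]:
        m=d["mask"]; ys,xs=np.where(m); u=proj(c,[503,311,12]); print(n,d["p"],xs.mean(),ys.mean(),m.sum(),u)
        if np.hypot(xs.mean()-u[0],ys.mean()-u[1])<15:
            V.append((c,m.astype(np.float32))); s=fit(V[-1:],[503,311]); print(s.x,s.fun); break
s=fit(V,[503,311]); print("all",s.x,s.fun)
E
```

```text
wrist 0.75 195.629392971246 193.56996805111822 3130 [197.13456573 190.65863456]
[502.09158032 312.19655882   3.36441435] 0.06924919784069061
scene 0.87 366.770202020202 316.8661616161616 396 [367.30559964 316.56988184]
[5.01661862e+02 3.09046545e+02 2.53978319e-01] 0.11190025508403778
side 0.48 350.7853107344633 250.89265536723164 177 [350.40067558 251.89152691]
[498.16840922 308.88900896   3.11744944] 0.25529661774635315
all [501.04074032 309.9963949    3.34710338] 0.554093599319458
```

Run:
```python
from h import *
c=cap("wrist"); m=eyes.cut_out("wrist","watch_holder")[0]["mask"].astype(np.float32)
for y in (.22,.22+np.pi/2): 
    f=lambda x:np.abs(sil(c,[*x,y])-m).sum()/m.sum()
    s=minimize(f,[502,312],method="Nelder-Mead"); print(y,s.x,s.fun)
psi=.22;R=rot(55,psi);h=np.array([np.cos(psi),np.sin(psi),0]); g=np.array([502,311.7,24])-10*h
st=plan([(tcp(g-100*h+[0,0,60],R),R,30)])
```

```text
0.22 [502.40057696 311.95190524] 0.04982081800699234
1.7907963267948965 [499.7904415 312.7432904] 0.2535642087459564
[{"dx":-0.2,"dy":-0.78,"dz":0.58,"wx":-0.44,"wy":0,"wz":0.3},{"dx":-0.24,"dy":-0.78,"dz":0.56,"wx":-0.44,"wy":0,"wz":0.32},{"dx":-0.24,"dy":-0.82,"dz":0.52,"wx":-0.46,"wy":0,"wz":0.3},{"dx":-0.28,"dy":-0.82,"dz":0.48,"wx":-0.44,"wy":0,"wz":0.3},{"dx":-0.32,"dy":-0.84,"dz":0.44,"wx":-0.44,"wy":0,"wz":0.32}]
end [389.9 286.6  87.3] 5
```

Yaw 0.22 is clearly the long axis, so I'll move to the pre-grasp and re-measure from close up.

>>> {"op": "step_arm", "data": {"increments": [{"dx": -0.2,"dy": -0.78,"dz": 0.58,"wx": -0.44,"wy": 0,"wz": 0.3},{"dx": -0.24,"dy": -0.78,"dz": 0.56,"wx": -0.44,"wy": 0,"wz": 0.32},{"dx": -0.24,"dy": -0.82,"dz": 0.52,"wx": -0.46,"wy": 0,"wz": 0.3},{"dx": -0.28,"dy": -0.82,"dz": 0.48,"wx": -0.44,"wy": 0,"wz": 0.3},{"dx": -0.32,"dy": -0.84,"dz": 0.44,"wx": -0.44,"wy": 0,"wz": 0.32}], "fingers": 74}}

```text
time_s: 15.85
eef_pos: [394.1, 254.4, 111.7]
ee_rot: [-0.076, 0.873, 0.135, 0.463]
force: [0.4, 0.1, 0.7]
grip_width: 0.865
grip_force: 0.0
```

Run:
```python
from h import *
R,p=RT(); print(p,R.round(3),ctrl.sense()["joints"].round(2))
c=cap("wrist"); d=eyes.cut_out("wrist","watch_holder")[0]; m=d["mask"].astype(np.float32); print(d["p"],m.sum())
s=fit([(c,m)],[502,312]); print(s.x,s.fun); x=s.x
psi=(x[2]+np.pi/2)%np.pi-np.pi/2;R=rot(55,psi);h=np.array([np.cos(psi),np.sin(psi),0]); g=np.array([x[0],x[1],24])-10*h
st=plan([(tcp(g-45*h+[0,0,12],R),R,24),(tcp(g,R),R,20)])
```

```text
[394.0878462  254.43314521 111.74203616] [[ 0.534  0.306  0.788]
 [ 0.165 -0.952  0.258]
 [ 0.829 -0.008 -0.559]] [ 0.33  0.31  2.4   3.16  0.55 -1.57]Traceback (most recent call last):
  File "<stdin>", line 3, in <module>
IndexError: list index out of range
```

Run:
```python
from h import *
x=[502.3,312,.22]; psi=x[2];R=rot(55,psi);h=np.array([np.cos(psi),np.sin(psi),0]); g=np.array([x[0],x[1],24])-10*h
st=plan([(tcp(g-70*h+[0,0,30],R),R,20)])
```

```text
[{"dx":-0.24,"dy":-0.28,"dz":0.6,"wx":-0.2,"wy":-0.04,"wz":0.12},{"dx":-0.24,"dy":-0.28,"dz":0.6,"wx":-0.2,"wy":-0.04,"wz":0.1},{"dx":-0.24,"dy":-0.28,"dz":0.6,"wx":-0.2,"wy":-0.04,"wz":0.12},{"dx":-0.24,"dy":-0.32,"dz":0.6,"wx":-0.2,"wy":-0.02,"wz":0.1}]
end [419.6 293.7  57.5] 4
```

>>> {"op": "step_arm", "data": {"increments": [{"dx": -0.24,"dy": -0.28,"dz": 0.6,"wx": -0.2,"wy": -0.04,"wz": 0.12},{"dx": -0.24,"dy": -0.28,"dz": 0.6,"wx": -0.2,"wy": -0.04,"wz": 0.1},{"dx": -0.24,"dy": -0.28,"dz": 0.6,"wx": -0.2,"wy": -0.04,"wz": 0.12},{"dx": -0.24,"dy": -0.3,"dz": 0.6,"wx": -0.2,"wy": -0.02,"wz": 0.1},{"dx": 0,"dy": 0,"dz": 0,"wx": 0,"wy": 0,"wz": 0}]}}

```text
time_s: 16.45
eef_pos: [421.4, 292.0, 57.9]
ee_rot: [-0.05, 0.881, 0.098, 0.46]
force: [0.9, -0.2, 1.3]
grip_width: 0.87
grip_force: 0.0
```

Run:
```python
from h import *
R,p=RT(); print(p,R.round(3),ctrl.sense()["joints"].round(2))
c=cap("wrist"); d=eyes.cut_out("wrist","watch_holder")
cv2.imwrite("pics/w6.png",c["frame"]); x=[502.3,312,.22]
if d:
    m=d[0]["mask"].astype(np.float32); print(d[0]["p"],m.sum()); s=fit([(c,m)],[502,312]); print(s.x,s.fun); x=s.x
for l in ["watch_holder","watch_center"]:
    for d in eyes.landmark_of("wrist",l)[:2]: print(l,round(d["p"],2),w(c,d["point"]).round(0))
psi=(x[2]+np.pi/2)%np.pi-np.pi/2;R=rot(55,psi);h=np.array([np.cos(psi),np.sin(psi),0]); g=np.array([x[0],x[1],24])-10*h
st=plan([(tcp(g-12*h+[0,0,4],R),R,22),(tcp(g,R),R,15)])
```

```text
[421.38254235 292.04603487  57.90762186] [[ 0.558  0.218  0.801]
 [ 0.126 -0.976  0.178]
 [ 0.82   0.001 -0.572]] [ 0.47  0.54  2.25  3.49  0.63 -1.72]
0.93 7185.0
[5.02811901e+02 3.11336785e+02 1.94474462e-01] 0.027183368802070618
watch_holder 0.7 [504. 310.   1.]
watch_center 0.6 [502. 310.  22.]
watch_center 0.58 [503. 310.   3.]
[{"dx":0.14,"dy":-0.04,"dz":0.84,"wx":-0.06,"wy":-0.02,"wz":0.04},{"dx":0.12,"dy":-0.04,"dz":0.84,"wx":-0.06,"wy":-0,"wz":0.06},{"dx":0.14,"dy":-0.04,"dz":0.84,"wx":-0.06,"wy":-0.02,"wz":0.04},{"dx":0.14,"dy":-0,"dz":0.48,"wx":-0,"wy":0,"wz":-0}]
end [488.  308.2  27.5] 4
```

View pics/w6.png

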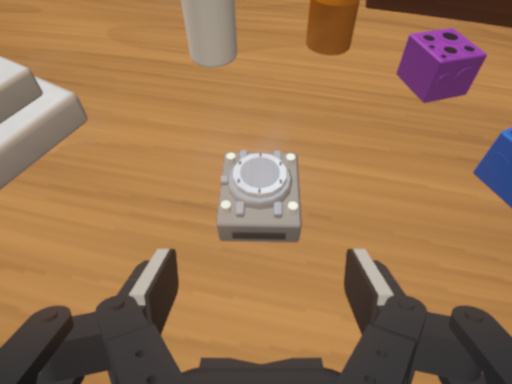

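The holder is square between the fingers at (259,195) and the fit is good (502.8, 311.3, yaw 0.194). I'll grasp it now.

>>> {"op": "step_arm", "data": {"increments": [{"dx": 0.14,"dy": -0.04,"dz": 0.84,"wx": -0.06,"wy": -0.02,"wz": 0.04},{"dx": 0.12,"dy": -0.04,"dz": 0.84,"wx": -0.06,"wy": 0,"wz": 0.06},{"dx": 0.14,"dy": -0.04,"dz": 0.84,"wx": -0.06,"wy": -0.02,"wz": 0.04},{"dx": 0.14,"dy": 0,"dz": 0.48,"wx": 0,"wy": 0,"wz": 0},{"dx": 0,"dy": 0,"dz": 0,"wx": 0,"wy": 0,"wz": 0}]}}

```text
time_s: 17.15
eef_pos: [488.9, 308.3, 27.1]
ee_rot: [-0.045, 0.883, 0.086, 0.459]
force: [0.1, 0.1, -0.3]
grip_width: 0.873
grip_force: 0.0
```

>>> {"op": "step_arm", "data": {"increments": [{"dx": 0,"dy": 0,"dz": 0,"wx": 0,"wy": 0,"wz": 0},{"dx": 0,"dy": 0,"dz": 0,"wx": 0,"wy": 0,"wz": 0},{"dx": 0,"dy": 0,"dz": 0,"wx": 0,"wy": 0,"wz": 0},{"dx": 0,"dy": 0,"dz": 0,"wx": 0,"wy": 0,"wz": 0},{"dx": 0,"dy": 0,"dz": 0,"wx": 0,"wy": 0,"wz": 0}], "fingers": 40, "squeeze": 50}}

```text
time_s: 17.65
eef_pos: [487.8, 308.8, 27.2]
ee_rot: [-0.045, 0.883, 0.086, 0.459]
force: [-4.8, -0.6, 5.3]
grip_width: 0.572
grip_force: 52.2
```

Run:
```python
from h import *
s=ctrl.sense();R,p=RT(); print(p,R.round(4),s["force"],s["grip_force"],s["grip_width"]*85.4)
c=cap("wrist"); d=eyes.cut_out("wrist","watch_holder")
if d: m=d[0]["mask"].astype(np.float32); s=fit([(c,m)],[503,311]); print(s.x,s.fun)
```

```text
[487.75706177 308.78702911  27.16279901] [[ 5.633e-01  1.933e-01  8.033e-01]
 [ 1.108e-01 -9.811e-01  1.583e-01]
 [ 8.188e-01 -2.000e-04 -5.741e-01]] [-4.79329704 -0.56353936  5.33916517] 52.20244109630585 48.85861169421711
[503.26449637 312.22643668   3.33748754] 0.042344797402620316
```

Run:
```python
from h import *
import pickle
from scipy.ndimage import map_coordinates
from scipy.optimize import differential_evolution
def samp(c,x):
    g=c["g"]; cs,sn=np.cos(x[2]),np.sin(x[2]); tot=[]
    def W(a,b): return proj(c,[x[0]+cs*a-sn*b,x[1]+sn*a+cs*b,20])
    for sgn in (1,-1):
        A=np.array([W(a,sgn*53.5) for a in np.linspace(-80,-20,30)]); B=np.array([W(a,sgn*56.5) for a in np.linspace(-80,-20,30)])
        va,vb=[np.array([map_coordinates(g[...,k],[q[:,1],q[:,0]],order=1) for k in range(3)]) for q in (A,B)]
        tot.append(np.abs((vb-va).mean(1)).sum())
    A=np.array([W(-88.5,b) for b in np.linspace(-42,42,30)]); B=np.array([W(-91.5,b) for b in np.linspace(-42,42,30)])
    va,vb=[np.array([map_coordinates(g[...,k],[q[:,1],q[:,0]],order=1) for k in range(3)]) for q in (A,B)]
    tot.append(np.abs((vb-va).mean(1)).sum()); return tot
C=[pickle.load(open(f,"rb")) for f in("c3.pkl","c4.pkl")]
for c in C: c["g"]=cv2.GaussianBlur(c["frame"].astype(np.float32),(0,0),1.2)
for cc in ([C[0]],[C[1]],C):
    f=lambda x:-sum(sum(samp(c,x)) for c in cc)
    s=differential_evolution(f,[(611,628),(-5,10),(-.15,.02)],seed=1,maxiter=40,popsize=12); print(s.x,s.fun,[np.round(samp(c,s.x)) for c in cc])
    R0=s.x
```

```text
[ 6.20396140e+02  3.54801774e+00 -8.23347989e-02] -253.27899169921875 [array([ 77.,  69., 108.], dtype=float32)]
[ 6.19943919e+02  2.97127054e+00 -7.81630216e-02] -308.34100341796875 [array([ 94.,  87., 127.], dtype=float32)]
[ 6.20184790e+02  3.36120747e+00 -7.65428782e-02] -552.869873046875 [array([ 81.,  60., 108.], dtype=float32), array([ 84.,  95., 125.], dtype=float32)]
```

Run:
```python
from h import *
R,p=RT()
R1=rot(55,-.078); Rm=R
st=plan([((478,300,105),R,33),((450,30,108),R1,33)],r=.05)
```

```text
[{"dx":0.75,"dy":0.1,"dz":-0.7,"wx":0,"wy":0,"wz":0},{"dx":0.8,"dy":0.1,"dz":-0.75,"wx":0,"wy":0,"wz":0},{"dx":0.75,"dy":0.05,"dz":-0.7,"wx":0,"wy":0,"wz":0},{"dx":-0.2,"dy":1,"dz":-0.3,"wx":-0.25,"wy":0,"wz":0.15},{"dx":-0.15,"dy":1,"dz":-0.25,"wx":-0.2,"wy":0,"wz":0.2}]
[{"dx":-0.15,"dy":1,"dz":-0.25,"wx":-0.25,"wy":0,"wz":0.15},{"dx":-0.15,"dy":1,"dz":-0.2,"wx":-0.25,"wy":0,"wz":0.15},{"dx":-0.1,"dy":1,"dz":-0.15,"wx":-0.25,"wy":0,"wz":0.2},{"dx":-0.05,"dy":1,"dz":-0.15,"wx":-0.2,"wy":0,"wz":0.15},{"dx":-0.05,"dy":1,"dz":-0.1,"wx":-0.25,"wy":0,"wz":0.15}]
[{"dx":-0.05,"dy":1,"dz":-0.05,"wx":-0.25,"wy":0,"wz":0.2},{"dx":0,"dy":1,"dz":-0.05,"wx":-0.25,"wy":0,"wz":0.15}]
end [451.4  71.8 108.1] 12
```

>>> {"op": "step_arm", "data": {"increments": [{"dx": 0.75,"dy": 0.1,"dz": -0.7,"wx": 0,"wy": 0,"wz": 0},{"dx": 0.8,"dy": 0.1,"dz": -0.75,"wx": 0,"wy": 0,"wz": 0},{"dx": 0.75,"dy": 0.05,"dz": -0.7,"wx": 0,"wy": 0,"wz": 0},{"dx": -0.2,"dy": 1,"dz": -0.3,"wx": -0.25,"wy": 0,"wz": 0.15},{"dx": -0.15,"dy": 1,"dz": -0.25,"wx": -0.2,"wy": 0,"wz": 0.2}]}}

```text
time_s: 18.25
eef_pos: [470.7, 248.1, 106.0]
ee_rot: [-0.033, 0.885, 0.059, 0.46]
force: [0.5, -0.3, -1.6]
grip_width: 0.57
grip_force: 52.3
```

>>> {"op": "step_arm", "data": {"increments": [{"dx": -0.15,"dy": 1,"dz": -0.25,"wx": -0.25,"wy": 0,"wz": 0.15},{"dx": -0.15,"dy": 1,"dz": -0.2,"wx": -0.25,"wy": 0,"wz": 0.15},{"dx": -0.1,"dy": 1,"dz": -0.15,"wx": -0.25,"wy": 0,"wz": 0.2},{"dx": -0.05,"dy": 1,"dz": -0.15,"wx": -0.2,"wy": 0,"wz": 0.15},{"dx": -0.05,"dy": 1,"dz": -0.1,"wx": -0.25,"wy": 0,"wz": 0.15}]}}

```text
time_s: 18.75
eef_pos: [455.4, 120.8, 107.1]
ee_rot: [0.004, 0.888, -0.007, 0.461]
force: [0.7, -0.5, -0.7]
grip_width: 0.572
grip_force: 52.3
```

>>> {"op": "step_arm", "data": {"increments": [{"dx": -0.05,"dy": 1,"dz": -0.05,"wx": -0.25,"wy": 0,"wz": 0.2},{"dx": 0,"dy": 1,"dz": -0.05,"wx": -0.25,"wy": 0,"wz": 0.15},{"dx": 0,"dy": 1,"dz": 0,"wx": 0,"wy": 0,"wz": 0}]}}

```text
time_s: 19.05
eef_pos: [449.1, 46.5, 107.6]
ee_rot: [0.019, 0.887, -0.035, 0.46]
force: [0.5, 0.1, -1.6]
grip_width: 0.571
grip_force: 52.3
```

Run:
```python
from h import *
s=ctrl.sense();R,p=RT(); print(p,R.round(3),s["grip_force"],s["grip_width"]*85.4,s["joints"].round(2))
Rg=np.array([[.5633,.1933,.8033],[.1108,-.9811,.1583],[.8188,-.0002,-.5741]])
psi=-.078; R1=Ro.from_euler('z',psi-np.arctan2(.1933,.9811)).as_matrix()@Rg
hp=np.array([np.cos(psi),np.sin(psi),0]); T=np.array([620,3.2,0])-15.6*hp
st=plan([(T-90*hp+[0,0,60],R1,25)]); st=plan([(T-25*hp+[0,0,54],R1,22)],start=st);
```

```text
[449.07249114  46.51030881 107.5585773 ] [[ 0.574 -0.08   0.815]
 [-0.045 -0.997 -0.066]
 [ 0.818  0.001 -0.576]] 52.34932780265808 48.755186310714784 [-0.22  0.29  2.46  2.93  0.57 -1.47]
[{"dx":0,"dy":0.3,"dz":0.84,"wx":0,"wy":0,"wz":-0},{"dx":0,"dy":0.3,"dz":0.82,"wx":0,"wy":0,"wz":-0},{"dx":0.02,"dy":0.3,"dz":0.84,"wx":0.02,"wy":0.02,"wz":-0},{"dx":-0,"dy":0.28,"dz":0.82,"wx":-0,"wy":-0,"wz":-0}]
end [514.7  11.7  60.2] 4
[{"dx":0.42,"dy":0,"dz":0.76,"wx":-0,"wy":-0,"wz":-0},{"dx":0.44,"dy":0,"dz":0.76,"wx":-0,"wy":-0,"wz":-0},{"dx":0.42,"dy":0,"dz":0.76,"wx":-0,"wy":-0,"wz":-0}]
end [579.5   6.6  53.7] 3
```

>>> {"op": "step_arm", "data": {"increments": [{"dx": 0,"dy": 0.3,"dz": 0.84,"wx": 0,"wy": 0,"wz": 0},{"dx": 0,"dy": 0.3,"dz": 0.82,"wx": 0,"wy": 0,"wz": 0},{"dx": 0.02,"dy": 0.3,"dz": 0.84,"wx": 0.02,"wy": 0.02,"wz": 0},{"dx": 0,"dy": 0.28,"dz": 0.82,"wx": 0,"wy": 0,"wz": 0}]}}

```text
time_s: 19.45
eef_pos: [515.6, 11.6, 59.6]
ee_rot: [0.018, 0.886, -0.035, 0.461]
force: [0.7, -0.2, -1.5]
grip_width: 0.572
grip_force: 52.4
```

>>> {"op": "step_arm", "data": {"increments": [{"dx": 0.42,"dy": 0,"dz": 0.76,"wx": 0,"wy": 0,"wz": 0},{"dx": 0.44,"dy": 0,"dz": 0.76,"wx": 0,"wy": 0,"wz": 0},{"dx": 0.42,"dy": 0,"dz": 0.76,"wx": 0,"wy": 0,"wz": 0},{"dx": 0,"dy": 0,"dz": 0,"wx": 0,"wy": 0,"wz": 0}]}}

```text
time_s: 19.85
eef_pos: [581.8, 6.7, 54.2]
ee_rot: [0.018, 0.886, -0.035, 0.462]
force: [-1.5, 0.0, -0.8]
grip_width: 0.57
grip_force: 52.3
```

Run:
```python
from h import *
s=ctrl.sense();R,p=RT(); print(p,R.round(3),s["force"],s["grip_force"],s["grip_width"]*85.4,s["joints"].round(2))
Rg=np.array([[.5633,.1933,.8033],[.1108,-.9811,.1583],[.8188,-.0002,-.5741]])
psi=-.078; R1=Ro.from_euler('z',psi-np.arctan2(.1933,.9811)).as_matrix()@Rg
hp=np.array([np.cos(psi),np.sin(psi),0]); T=np.array([620,3.2,0])-15.6*hp
st=plan([(T-6*hp+[0,0,52],R1,12)]); st=plan([(T-4*hp+[0,0,47.6],R1,8)],start=st);
```

```text
[581.77138147   6.69779551  54.18537558] [[ 0.57  -0.078  0.818]
 [-0.045 -0.997 -0.064]
 [ 0.82  -0.    -0.572]] [-1.52437492  0.02815602 -0.79867724] 52.2869074344635 48.67959013338715 [-0.25  0.6   2.12  2.87  0.54 -1.44]
[{"dx":0.16,"dy":0.02,"dz":0.3,"wx":0,"wy":-0.02,"wz":0},{"dx":0.16,"dy":0,"dz":0.3,"wx":0,"wy":-0,"wz":0}]
end [598.6   4.9  52.1] 2
[{"dx":-0.1,"dy":0,"dz":0.16,"wx":0,"wy":-0,"wz":0}]
end [600.4   4.7  47.8] 1
```

>>> {"op": "step_arm", "data": {"increments": [{"dx": 0.16,"dy": 0.02,"dz": 0.3,"wx": 0,"wy": -0.02,"wz": 0},{"dx": 0.16,"dy": 0,"dz": 0.3,"wx": 0,"wy": 0,"wz": 0},{"dx": -0.1,"dy": 0,"dz": 0.16,"wx": 0,"wy": 0,"wz": 0},{"dx": 0,"dy": 0,"dz": 0,"wx": 0,"wy": 0,"wz": 0}]}}

```text
time_s: 20.25
eef_pos: [598.8, 4.9, 47.2]
ee_rot: [0.018, 0.887, -0.035, 0.461]
force: [1.3, -0.3, -0.5]
grip_width: 0.572
grip_force: 52.3
```

Run:
```python
from h import *
s=ctrl.sense();R,p=RT(); print(p,R.round(3),s["force"],s["wrist_torque"])
```

```text
[598.76096867   4.89004947  47.23710076] [[ 0.573 -0.078  0.816]
 [-0.046 -0.997 -0.064]
 [ 0.818 -0.    -0.575]] [ 1.31428187 -0.3291711  -0.48570088] [-0.00595158  0.48619577  0.00054917]
```

>>> {"op": "step_arm", "data": {"increments": [{"dx": 0.04,"dy": 0,"dz": 0.08,"wx": 0,"wy": 0,"wz": 0},{"dx": 0.04,"dy": 0,"dz": 0.06,"wx": 0,"wy": 0,"wz": 0},{"dx": 0,"dy": 0,"dz": 0,"wx": 0,"wy": 0,"wz": 0}]}}

```text
time_s: 20.55
eef_pos: [602.8, 4.6, 47.2]
ee_rot: [0.018, 0.887, -0.035, 0.461]
force: [-0.0, 0.3, -1.0]
grip_width: 0.57
grip_force: 52.4
```

>>> {"op": "step_arm", "data": {"increments": [{"dx": 0.04,"dy": 0,"dz": 0.06,"wx": 0,"wy": 0,"wz": 0},{"dx": 0,"dy": 0,"dz": 0,"wx": 0,"wy": 0,"wz": 0}]}}

```text
time_s: 20.75
eef_pos: [604.7, 4.4, 47.2]
ee_rot: [0.018, 0.887, -0.035, 0.461]
force: [-0.3, -0.7, -0.8]
grip_width: 0.572
grip_force: 52.4
```

>>> {"op": "step_arm", "data": {"increments": [{"dx": 0.02,"dy": 0,"dz": 0.03,"wx": 0,"wy": 0,"wz": 0},{"dx": 0,"dy": 0,"dz": 0,"wx": 0,"wy": 0,"wz": 0}]}}

```text
time_s: 20.95
eef_pos: [605.0, 4.4, 47.2]
ee_rot: [0.018, 0.887, -0.035, 0.461]
force: [-7.4, -0.4, 5.9]
grip_width: 0.571
grip_force: 53.4
```

>>> {"op": "step_arm", "data": {"increments": [{"dx": 0.02,"dy": 0,"dz": 0.03,"wx": 0,"wy": 0,"wz": 0},{"dx": 0,"dy": 0,"dz": 0,"wx": 0,"wy": 0,"wz": 0}]}}

```text
time_s: 21.15
eef_pos: [605.0, 4.5, 47.2]
ee_rot: [0.018, 0.887, -0.035, 0.46]
force: [-19.3, 0.2, 14.8]
grip_width: 0.571
grip_force: 55.1
```

>>> {"op": "step_arm", "data": {"increments": [{"dx": -0.03,"dy": 0,"dz": -0.05,"wx": 0,"wy": 0,"wz": 0},{"dx": 0,"dy": 0,"dz": 0,"wx": 0,"wy": 0,"wz": 0}]}}

```text
time_s: 21.35
eef_pos: [604.7, 4.4, 47.2]
ee_rot: [0.018, 0.887, -0.035, 0.461]
force: [0.7, -0.4, 0.8]
grip_width: 0.572
grip_force: 52.6
```

>>> {"op": "step_arm", "data": {"increments": [{"dx": 0,"dy": 0,"dz": 0,"wx": 0,"wy": 0,"wz": 0},{"dx": 0,"dy": 0,"dz": 0,"wx": 0,"wy": 0,"wz": 0},{"dx": 0,"dy": 0,"dz": 0,"wx": 0,"wy": 0,"wz": 0}], "fingers": 64}}

```text
time_s: 21.65
eef_pos: [605.0, 4.4, 47.3]
ee_rot: [0.018, 0.887, -0.035, 0.461]
force: [-0.1, 0.2, -0.4]
grip_width: 0.75
grip_force: 0.0
```

>>> {"op": "step_arm", "data": {"increments": [{"dx": -0.08,"dy": 0,"dz": -0.8,"wx": 0,"wy": 0,"wz": 0},{"dx": -0.2,"dy": 0,"dz": -0.9,"wx": 0,"wy": 0,"wz": 0},{"dx": -0.2,"dy": 0,"dz": -0.9,"wx": 0,"wy": 0,"wz": 0},{"dx": -0.2,"dy": 0,"dz": -0.9,"wx": 0,"wy": 0,"wz": 0},{"dx": 0,"dy": 0,"dz": -0.6,"wx": 0,"wy": 0,"wz": 0}]}}

```text
time_s: 22.15
eef_pos: [510.2, 12.0, 92.3]
ee_rot: [0.018, 0.887, -0.035, 0.46]
force: [0.1, -0.2, 0.1]
grip_width: 0.75
grip_force: 0.0
```

Run:
```python
from h import *
s=ctrl.sense();R,p=RT(); print(s["time_s"],p,R.round(3),s["force"],s["joints"].round(2))
c=cap("wrist"); d=eyes.cut_out("wrist","watch_holder"); cv2.imwrite("pics/w7.png",c["frame"])
import pickle; pickle.dump(c,open("c7.pkl","wb"))
for k in d[:2]: m=k["mask"].astype(np.float32); s=fit([(c,m)],[620,3.2],20); print(k["p"],s.x,s.fun)
for n in ["scene","side"]:
    c=cap(n); 
    for l in ["lever_grip","watch_center"]:
        for d in eyes.landmark_of(n,l)[:2]: print(n,l,round(d["p"],2),w(c,d["point"]).round(0))
```

```text
22.15 [510.19424864  12.00276653  92.33979732] [[ 0.574 -0.078  0.815]
 [-0.046 -0.997 -0.064]
 [ 0.818 -0.001 -0.576]] [ 0.12546042 -0.17771289  0.11648148] [-0.29  0.41  2.31  2.81  0.55 -1.41]
0.87 [ 6.20856851e+02  3.57591426e+00 -6.49244373e-02] 0.03550544008612633
scene lever_grip 0.92 [496. -98. 313.]
scene lever_grip 0.41 [674. 397.  -2.]
scene watch_center 0.63 [621.   1.  40.]
scene watch_center 0.45 [726. 290.  -1.]
side lever_grip 0.75 [497. -94. 315.]
side lever_grip 0.66 [419. 109.  -0.]
side watch_center 0.65 [496. -96. 319.]
side watch_center 0.64 [620.   3.  38.]
```

View pics/w7.png

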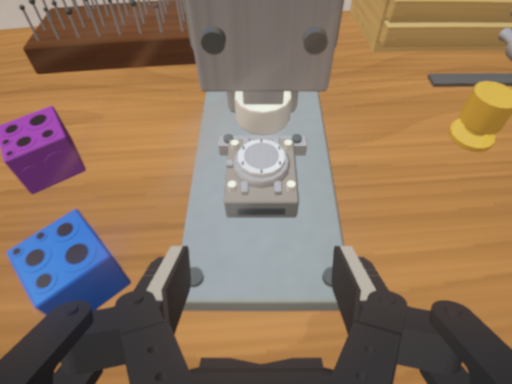

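The holder stands square at (260,175) against the stop and under the die (fit 620.9, 3.6, yaw -0.065, so within 1 mm). Next is the lever: back out, point the tool down and press the grip from above with closed fingers.

Run:
```python
from h import *
st=plan([((410,-10,190),rot(55,-.078),33),((400,-60,300),rot(30,-.078),33),((400,-90,385),rot(0,-.078),33)],r=.05)
```

```text
[{"dx":0.2,"dy":0.25,"dz":-1,"wx":0,"wy":0,"wz":-0},{"dx":0.15,"dy":0.2,"dz":-1,"wx":0,"wy":0,"wz":-0},{"dx":0.2,"dy":0.25,"dz":-1,"wx":0,"wy":0,"wz":-0},{"dx":0.2,"dy":0.25,"dz":-1,"wx":0,"wy":0,"wz":-0},{"dx":0.15,"dy":0.25,"dz":-1,"wx":0,"wy":0,"wz":-0}]
[{"dx":0.7,"dy":0.4,"dz":-0.65,"wx":0,"wy":-0.85,"wz":-0},{"dx":0.65,"dy":0.4,"dz":-0.7,"wx":-0,"wy":-0.8,"wz":-0},{"dx":0.55,"dy":0.4,"dz":-0.75,"wx":-0,"wy":-0.85,"wz":-0},{"dx":0.5,"dy":0.4,"dz":-0.85,"wx":-0,"wy":-0.8,"wz":-0},{"dx":0.45,"dy":0.4,"dz":-0.85,"wx":-0,"wy":-0.85,"wz":-0}]
[{"dx":0.3,"dy":0.2,"dz":-0.5,"wx":-0,"wy":-0.85,"wz":-0},{"dx":0.25,"dy":0.2,"dz":-0.5,"wx":-0,"wy":-0.8,"wz":-0},{"dx":0.2,"dy":0.2,"dz":-0.5,"wx":-0,"wy":-0.85,"wz":-0},{"dx":0.15,"dy":0.2,"dz":-0.55,"wx":-0,"wy":-0.85,"wz":-0},{"dx":0.15,"dy":0.2,"dz":-0.55,"wx":-0,"wy":-0.8,"wz":-0}]
[{"dx":0.05,"dy":0.2,"dz":-0.55,"wx":-0,"wy":-0.85,"wz":-0}]
end [400.1 -90.  385. ] 16
```

>>> {"op": "step_arm", "data": {"increments": [{"dx": 0.2,"dy": 0.25,"dz": -1,"wx": 0,"wy": 0,"wz": 0},{"dx": 0.15,"dy": 0.2,"dz": -1,"wx": 0,"wy": 0,"wz": 0},{"dx": 0.2,"dy": 0.25,"dz": -1,"wx": 0,"wy": 0,"wz": 0},{"dx": 0.2,"dy": 0.25,"dz": -1,"wx": 0,"wy": 0,"wz": 0},{"dx": 0.15,"dy": 0.25,"dz": -1,"wx": 0,"wy": 0,"wz": 0}]}}

```text
time_s: 23.05
eef_pos: [422.6, -10.5, 180.8]
ee_rot: [0.017, 0.887, -0.035, 0.461]
force: [0.2, 0.4, 0.1]
grip_width: 0.752
grip_force: 0.0
```

>>> {"op": "step_arm", "data": {"increments": [{"dx": 0.7,"dy": 0.4,"dz": -0.65,"wx": 0,"wy": -0.85,"wz": 0},{"dx": 0.65,"dy": 0.4,"dz": -0.7,"wx": 0,"wy": -0.8,"wz": 0},{"dx": 0.55,"dy": 0.4,"dz": -0.75,"wx": 0,"wy": -0.85,"wz": 0},{"dx": 0.5,"dy": 0.4,"dz": -0.85,"wx": 0,"wy": -0.8,"wz": 0},{"dx": 0.45,"dy": 0.4,"dz": -0.85,"wx": 0,"wy": -0.85,"wz": 0}], "fingers": 0}}

```text
time_s: 23.55
eef_pos: [417.9, -15.8, 230.5]
ee_rot: [-0.019, 0.918, -0.015, 0.395]
force: [0.3, 0.8, -0.2]
grip_width: 0.001
grip_force: 0.0
```

Run:
```python
from h import *
s=ctrl.sense();R,p=RT(); print(s["time_s"],p,R.round(3),s["joints"].round(2))
st=plan([((400,-90,385),rot(0,-.078),33)],r=.05)
```

```text
23.55 [417.94143315 -15.77052028 230.50831429] [[ 0.688 -0.013  0.726]
 [-0.043 -0.999  0.023]
 [ 0.725 -0.047 -0.687]] [-0.56 -0.22  2.34  0.98  0.51  0.28]
[{"dx":0.45,"dy":0.3,"dz":-0.55,"wx":-0.1,"wy":-0.85,"wz":0.05},{"dx":0.4,"dy":0.3,"dz":-0.55,"wx":-0.05,"wy":-0.85,"wz":0.05},{"dx":0.35,"dy":0.3,"dz":-0.6,"wx":-0.1,"wy":-0.9,"wz":0.05},{"dx":0.3,"dy":0.3,"dz":-0.65,"wx":-0.05,"wy":-0.85,"wz":0},{"dx":0.25,"dy":0.3,"dz":-0.65,"wx":-0.1,"wy":-0.85,"wz":0.05}]
[{"dx":0.2,"dy":0.35,"dz":-0.7,"wx":-0.05,"wy":-0.85,"wz":0.05},{"dx":0.15,"dy":0.3,"dz":-0.65,"wx":-0.1,"wy":-0.85,"wz":0.05},{"dx":0.05,"dy":0.35,"dz":-0.7,"wx":-0.05,"wy":-0.85,"wz":0.05},{"dx":0,"dy":0.3,"dz":-0.7,"wx":-0.1,"wy":-0.9,"wz":0.05}]
end [399.9 -89.7 385. ] 9
```

Back in the tool-down wrist branch; continuing.

>>> {"op": "step_arm", "data": {"increments": [{"dx": 0.45,"dy": 0.3,"dz": -0.55,"wx": -0.1,"wy": -0.85,"wz": 0.05},{"dx": 0.4,"dy": 0.3,"dz": -0.55,"wx": -0.05,"wy": -0.85,"wz": 0.05},{"dx": 0.35,"dy": 0.3,"dz": -0.6,"wx": -0.1,"wy": -0.9,"wz": 0.05},{"dx": 0.3,"dy": 0.3,"dz": -0.65,"wx": -0.05,"wy": -0.85,"wz": 0},{"dx": 0.25,"dy": 0.3,"dz": -0.65,"wx": -0.1,"wy": -0.85,"wz": 0.05}]}}

```text
time_s: 24.05
eef_pos: [407.6, -53.9, 312.4]
ee_rot: [-0.009, 0.981, -0.026, 0.191]
force: [-0.1, 0.0, -0.8]
grip_width: -0.006
grip_force: 0.0
```

>>> {"op": "step_arm", "data": {"increments": [{"dx": 0.2,"dy": 0.35,"dz": -0.7,"wx": -0.05,"wy": -0.85,"wz": 0.05},{"dx": 0.15,"dy": 0.3,"dz": -0.65,"wx": -0.1,"wy": -0.85,"wz": 0.05},{"dx": 0.05,"dy": 0.35,"dz": -0.7,"wx": -0.05,"wy": -0.85,"wz": 0.05},{"dx": 0,"dy": 0.3,"dz": -0.7,"wx": -0.1,"wy": -0.9,"wz": 0.05}]}}

```text
time_s: 24.45
eef_pos: [398.2, -87.3, 380.9]
ee_rot: [-0.001, 0.999, -0.036, 0.011]
force: [-1.2, -0.6, -0.9]
grip_width: 0.0
grip_force: 0.0
```

Run:
```python
from h import *
s=ctrl.sense();R,p=RT(); print(s["time_s"],p,R.round(3),s["joints"].round(2))
for n in ["wrist","scene","side"]:
    c=cap(n)
    for l in ["lever_grip","watch_center"]:
        for d in eyes.landmark_of(n,l)[:2]: print(n,l,round(d["p"],2),w(c,d["point"]).round(0))
R1=rot(0,-.078)
st=plan([((400,-92,395),R1,33)]); st=plan([((494,-95,375),R1,24),((494,-95,358),R1,10)],start=st)
```

```text
24.45 [398.15926977 -87.31867622 380.94070713] [[ 0.997 -0.072  0.022]
 [-0.073 -0.997  0.001]
 [ 0.022 -0.003 -1.   ]] [-0.51 -0.03  1.57  0.01  1.58  1.13]
scene lever_grip 0.96 [498. -97. 312.]
scene lever_grip 0.3 [ 470. -301.   -5.]
scene watch_center 0.89 [620.   5.  38.]
scene watch_center 0.39 [ 467. -300.   11.]
side lever_grip 0.84 [495. -93. 315.]
side lever_grip 0.62 [ 368. -518.   -0.]
side watch_center 0.58 [622.   4.  40.]
[{"dx":0.12,"dy":0.2,"dz":-0.6,"wx":-0.04,"wy":-0.26,"wz":0.06}]
end [400.  -91.8 395. ] 1
[{"dx":0.76,"dy":-0.04,"dz":0.16,"wx":0,"wy":0,"wz":-0},{"dx":0.74,"dy":-0.02,"dz":0.16,"wx":0,"wy":0,"wz":-0},{"dx":0.76,"dy":-0.04,"dz":0.16,"wx":0,"wy":0,"wz":-0},{"dx":0.74,"dy":-0.04,"dz":0.16,"wx":0,"wy":0,"wz":-0},{"dx":0.76,"dy":-0.02,"dz":0.16,"wx":0,"wy":0,"wz":-0}]
[{"dx":-0,"dy":-0,"dz":0.34,"wx":0,"wy":0,"wz":-0},{"dx":-0,"dy":-0,"dz":0.34,"wx":0,"wy":0,"wz":-0}]
end [494.  -95.2 357.9] 7
```

>>> {"op": "step_arm", "data": {"increments": [{"dx": 0.12,"dy": 0.2,"dz": -0.6,"wx": -0.04,"wy": -0.26,"wz": 0.06},{"dx": 0.76,"dy": -0.04,"dz": 0.16,"wx": 0,"wy": 0,"wz": 0},{"dx": 0.74,"dy": -0.02,"dz": 0.16,"wx": 0,"wy": 0,"wz": 0},{"dx": 0.76,"dy": -0.04,"dz": 0.16,"wx": 0,"wy": 0,"wz": 0},{"dx": 0.74,"dy": -0.04,"dz": 0.16,"wx": 0,"wy": 0,"wz": 0}]}}

```text
time_s: 25.4
eef_pos: [476.0, -94.4, 378.9]
ee_rot: [0.001, 0.999, -0.039, -0.0]
force: [-0.4, -0.2, 0.5]
grip_width: -0.0
grip_force: 0.0
```

>>> {"op": "step_arm", "data": {"increments": [{"dx": 0.76,"dy": -0.02,"dz": 0.16,"wx": 0,"wy": 0,"wz": 0},{"dx": 0,"dy": 0,"dz": 0.34,"wx": 0,"wy": 0,"wz": 0},{"dx": 0,"dy": 0,"dz": 0.34,"wx": 0,"wy": 0,"wz": 0},{"dx": 0,"dy": 0,"dz": 0,"wx": 0,"wy": 0,"wz": 0}]}}

```text
time_s: 25.8
eef_pos: [493.4, -95.3, 357.1]
ee_rot: [0.0, 0.999, -0.039, -0.002]
force: [-0.1, -0.1, -0.4]
grip_width: -0.004
grip_force: 0.0
```

Run:
```python
from h import *
s=ctrl.sense();R,p=RT(); print(s["time_s"],p,R.round(3),s["force"],s["joints"].round(2))
# arc: TCP = hinge + 180 arc + 36 up
psi=-.078; hp=np.array([np.cos(psi),np.sin(psi),0]); yp=np.array([-np.sin(psi),np.cos(psi),0]); O=np.array([620,3.2,0])
def G(t): return O+(20-180*np.cos(.7-t))*hp-107*yp+np.array([0,0,200+180*np.sin(.7-t)+36])
print([G(t).round(1).tolist() for t in (0,.2,.4,.6,.7,.8)])
R1=rot(0,psi)
st=plan([(G(.1),R1,20),(G(.25),R1,20),(G(.4),R1,20),(G(.5),R1,20),(G(.6),R1,20),(G(.66),R1,8)])
```

```text
25.8 [493.42324544 -95.28467195 357.05787979] [[ 0.997 -0.078 -0.003]
 [-0.078 -0.997 -0.   ]
 [-0.003  0.001 -1.   ]] [-0.11327723 -0.07892289 -0.41482213] [-0.42  0.21  1.37 -0.    1.56  1.23]
[[494.3, -94.3, 352.0], [474.1, -92.7, 322.3], [460.2, -91.6, 289.2], [453.0, -91.1, 254.0], [452.1, -91.0, 236.0], [453.0, -91.1, 218.0]]
[{"dx":-0.2,"dy":-0.02,"dz":0.38,"wx":0,"wy":0.02,"wz":-0},{"dx":-0.2,"dy":-0.02,"dz":0.4,"wx":0,"wy":0,"wz":-0},{"dx":-0.28,"dy":-0,"dz":0.46,"wx":0,"wy":0,"wz":-0},{"dx":-0.26,"dy":-0,"dz":0.48,"wx":0,"wy":0,"wz":-0},{"dx":-0.2,"dy":-0,"dz":0.5,"wx":0,"wy":0,"wz":-0}]
[{"dx":-0.2,"dy":-0,"dz":0.5,"wx":0,"wy":0,"wz":-0},{"dx":-0.18,"dy":-0,"dz":0.7,"wx":0,"wy":0,"wz":-0},{"dx":-0.1,"dy":-0,"dz":0.7,"wx":0,"wy":0,"wz":-0},{"dx":-0.02,"dy":-0,"dz":0.22,"wx":0,"wy":0,"wz":-0},{"dx":-0,"dy":-0,"dz":0.22,"wx":0,"wy":0,"wz":-0}]
end [452.5 -91.1 243.1] 10
```

>>> {"op": "step_arm", "data": {"increments": [{"dx": -0.2,"dy": -0.02,"dz": 0.38,"wx": 0,"wy": 0,"wz": 0},{"dx": -0.2,"dy": -0.02,"dz": 0.4,"wx": 0,"wy": 0,"wz": 0},{"dx": 0,"dy": 0,"dz": 0,"wx": 0,"wy": 0,"wz": 0}]}}

```text
time_s: 26.1
eef_pos: [483.2, -93.7, 338.8]
ee_rot: [0.001, 0.999, -0.039, -0.001]
force: [-1.5, 0.3, 3.3]
grip_width: 0.0
grip_force: 1.5
```

Run:
```python
from h import *
s=ctrl.sense();R,p=RT(); print(s["time_s"],p,s["force"],s["wrist_torque"])
for n in ["wrist","scene","side"]:
    c=cap(n)
    for l in ["lever_grip"]:
        for d in eyes.landmark_of(n,l)[:2]: print(n,l,round(d["p"],2),w(c,d["point"]).round(0))
```

```text
26.1 [483.22686009 -93.69123075 338.81983055] [-1.52607646  0.2831804   3.28433509] [-0.01252367  0.31541493  0.00173289]
wrist lever_grip 0.59 [482. -93. 305.]
scene lever_grip 0.78 [486. -92. 302.]
scene lever_grip 0.31 [653.   0.  22.]
side lever_grip 0.63 [485. -92. 304.]
side lever_grip 0.32 [ 679. -203.    3.]
```

Contact made: the grip moved down with the finger. I'll follow the arc to about 0.66 rad.

>>> {"op": "step_arm", "data": {"increments": [{"dx": -0.28,"dy": 0,"dz": 0.46,"wx": 0,"wy": 0,"wz": 0},{"dx": -0.26,"dy": 0,"dz": 0.48,"wx": 0,"wy": 0,"wz": 0},{"dx": -0.2,"dy": 0,"dz": 0.5,"wx": 0,"wy": 0,"wz": 0},{"dx": -0.2,"dy": 0,"dz": 0.5,"wx": 0,"wy": 0,"wz": 0},{"dx": -0.18,"dy": 0,"dz": 0.7,"wx": 0,"wy": 0,"wz": 0}]}}

```text
time_s: 26.9
eef_pos: [456.5, -91.8, 273.3]
ee_rot: [0.001, 0.999, -0.039, 0.0]
force: [-2.9, -0.7, 3.3]
grip_width: 0.003
grip_force: 1.9
```

>>> {"op": "step_arm", "data": {"increments": [{"dx": -0.1,"dy": 0,"dz": 0.7,"wx": 0,"wy": 0,"wz": 0},{"dx": -0.02,"dy": 0,"dz": 0.22,"wx": 0,"wy": 0,"wz": 0},{"dx": 0,"dy": 0,"dz": 0.22,"wx": 0,"wy": 0,"wz": 0}]}}

```text
time_s: 27.2
eef_pos: [453.6, -91.5, 244.5]
ee_rot: [0.001, 0.999, -0.039, -0.0]
force: [-2.1, -0.1, 4.3]
grip_width: 0.001
grip_force: 1.7
```

Run:
```python
from h import *
s=ctrl.sense();R,p=RT(); print(s["time_s"],p,R.round(3)[2],s["force"],s["wrist_torque"])
for n in ["wrist","scene","side"]:
    c=cap(n)
    for l in ["lever_grip","watch_center"]:
        for d in eyes.landmark_of(n,l)[:2]: print(n,l,round(d["p"],2),w(c,d["point"]).round(0))
```

```text
27.2 [453.63028381 -91.50441789 244.53826812] [-0.001  0.001 -1.   ] [-2.07725746 -0.1298645   4.26502838] [ 0.08741097  0.44990467 -0.00857779]
wrist lever_grip 0.66 [450. -92. 208.]
scene lever_grip 0.8 [453. -92. 205.]
scene watch_center 0.6 [621.   2.  40.]
scene watch_center 0.26 [569.   6. 142.]
side lever_grip 0.89 [453. -91. 208.]
side watch_center 0.59 [618.  -0.  38.]
side watch_center 0.41 [ 470. -302.   10.]
```

>>> {"op": "step_arm", "data": {"increments": [{"dx": -0.02,"dy": 0,"dz": 0.2,"wx": 0,"wy": 0,"wz": 0},{"dx": 0,"dy": 0,"dz": 0.2,"wx": 0,"wy": 0,"wz": 0},{"dx": 0,"dy": 0,"dz": 0,"wx": 0,"wy": 0,"wz": 0}]}}

```text
time_s: 27.95
eef_pos: [452.9, -91.5, 233.5]
ee_rot: [0.001, 0.999, -0.039, -0.001]
force: [0.3, 0.0, 3.1]
grip_width: -0.0
grip_force: 1.6
```

>>> {"op": "step_arm", "data": {"increments": [{"dx": 0,"dy": 0,"dz": 0.12,"wx": 0,"wy": 0,"wz": 0},{"dx": 0,"dy": 0,"dz": 0,"wx": 0,"wy": 0,"wz": 0}]}}

```text
time_s: 28.15
eef_pos: [452.9, -91.5, 231.4]
ee_rot: [0.001, 0.999, -0.039, -0.001]
force: [-2.6, 0.0, 6.1]
grip_width: 0.003
grip_force: 3.2
```

>>> {"op": "step_arm", "data": {"increments": [{"dx": 0,"dy": 0,"dz": 0.12,"wx": 0,"wy": 0,"wz": 0},{"dx": 0,"dy": 0,"dz": 0,"wx": 0,"wy": 0,"wz": 0}]}}

```text
time_s: 28.35
eef_pos: [452.9, -91.5, 228.6]
ee_rot: [0.001, 0.999, -0.039, -0.0]
force: [-4.2, 1.0, 8.9]
grip_width: 0.001
grip_force: 4.2
```

>>> {"op": "step_arm", "data": {"increments": [{"dx": 0,"dy": 0,"dz": 0.1,"wx": 0,"wy": 0,"wz": 0},{"dx": 0,"dy": 0,"dz": 0,"wx": 0,"wy": 0,"wz": 0}]}}

```text
time_s: 28.55
eef_pos: [452.9, -91.5, 226.2]
ee_rot: [0.001, 0.999, -0.039, -0.0]
force: [-4.6, 1.7, 9.1]
grip_width: -0.001
grip_force: 4.5
```

>>> {"op": "step_arm", "data": {"increments": [{"dx": 0,"dy": 0,"dz": 0.1,"wx": 0,"wy": 0,"wz": 0},{"dx": 0,"dy": 0,"dz": 0,"wx": 0,"wy": 0,"wz": 0}]}}

```text
time_s: 28.75
eef_pos: [452.9, -91.5, 223.7]
ee_rot: [0.001, 0.999, -0.039, -0.0]
force: [-3.4, 0.3, 9.8]
grip_width: -0.002
grip_force: 4.6
```

>>> {"op": "step_arm", "data": {"increments": [{"dx": 0,"dy": 0,"dz": 0.06,"wx": 0,"wy": 0,"wz": 0},{"dx": 0,"dy": 0,"dz": 0,"wx": 0,"wy": 0,"wz": 0}]}}

```text
time_s: 28.95
eef_pos: [452.9, -91.5, 222.3]
ee_rot: [0.001, 0.999, -0.039, -0.0]
force: [-4.0, 0.5, 9.2]
grip_width: -0.002
grip_force: 4.8
```

>>> {"op": "step_arm", "data": {"increments": [{"dx": 0,"dy": 0,"dz": 0.06,"wx": 0,"wy": 0,"wz": 0},{"dx": 0,"dy": 0,"dz": 0,"wx": 0,"wy": 0,"wz": 0}]}}

```text
time_s: 29.15
eef_pos: [452.9, -91.5, 221.0]
ee_rot: [0.001, 0.999, -0.039, -0.0]
force: [-5.1, 0.9, 11.6]
grip_width: -0.005
grip_force: 5.9
```

>>> {"op": "step_arm", "data": {"increments": [{"dx": 0,"dy": 0,"dz": 0.05,"wx": 0,"wy": 0,"wz": 0},{"dx": 0,"dy": 0,"dz": 0,"wx": 0,"wy": 0,"wz": 0}]}}

```text
time_s: 29.35
eef_pos: [452.9, -91.5, 220.3]
ee_rot: [0.001, 0.999, -0.039, -0.0]
force: [-6.7, 1.8, 16.5]
grip_width: 0.003
grip_force: 8.2
```

>>> {"op": "step_arm", "data": {"increments": [{"dx": 0,"dy": 0,"dz": 0.02,"wx": 0,"wy": 0,"wz": 0},{"dx": 0,"dy": 0,"dz": 0,"wx": 0,"wy": 0,"wz": 0}]}}

```text
time_s: 29.55
eef_pos: [452.9, -91.5, 220.0]
ee_rot: [0.001, 0.999, -0.039, -0.0]
force: [-7.7, 2.3, 19.3]
grip_width: -0.0
grip_force: 9.4
```

>>> {"op": "step_arm", "data": {"increments": [{"dx": 0,"dy": 0,"dz": -0.24,"wx": 0,"wy": 0,"wz": 0},{"dx": 0,"dy": 0,"dz": -0.5,"wx": 0,"wy": 0,"wz": 0},{"dx": 0.06,"dy": 0,"dz": -0.7,"wx": 0,"wy": 0,"wz": 0},{"dx": 0.14,"dy": 0,"dz": -0.7,"wx": 0,"wy": 0,"wz": 0},{"dx": 0.22,"dy": 0,"dz": -0.7,"wx": 0,"wy": 0,"wz": 0}]}}

```text
time_s: 30.05
eef_pos: [463.6, -92.2, 290.2]
ee_rot: [0.001, 0.999, -0.039, -0.0]
force: [1.0, -0.4, 1.5]
grip_width: 0.001
grip_force: 0.8
```

>>> {"op": "step_arm", "data": {"increments": [{"dx": 0.28,"dy": 0,"dz": -0.6,"wx": 0,"wy": 0,"wz": 0},{"dx": 0.32,"dy": 0,"dz": -0.6,"wx": 0,"wy": 0,"wz": 0},{"dx": 0.36,"dy": 0,"dz": -0.6,"wx": 0,"wy": 0,"wz": 0},{"dx": 0.3,"dy": 0,"dz": -0.6,"wx": 0,"wy": 0,"wz": 0},{"dx": 0,"dy": 0,"dz": -0.6,"wx": 0,"wy": 0,"wz": 0}]}}

```text
time_s: 30.55
eef_pos: [495.6, -94.6, 364.4]
ee_rot: [0.0, 0.999, -0.039, -0.001]
force: [0.5, 0.7, -0.0]
grip_width: 0.004
grip_force: 0.0
```

>>> {"op": "step_arm", "data": {"increments": [{"dx": 0,"dy": 0,"dz": -0.8,"wx": 0,"wy": 0,"wz": 0},{"dx": 0,"dy": 0,"dz": -0.8,"wx": 0,"wy": 0,"wz": 0},{"dx": -0.8,"dy": 0,"dz": 0,"wx": 0,"wy": 0,"wz": 0},{"dx": -0.8,"dy": 0,"dz": 0,"wx": 0,"wy": 0,"wz": 0},{"dx": -0.8,"dy": 0,"dz": 0,"wx": 0,"wy": 0,"wz": 0}]}}

```text
time_s: 31.05
eef_pos: [434.6, -89.7, 403.9]
ee_rot: [0.0, 0.999, -0.039, -0.001]
force: [-0.1, -0.5, -0.5]
grip_width: 0.003
grip_force: 0.0
```

Run:
```python
from h import *
s=ctrl.sense();R,p=RT(); print(s["time_s"],p,s["force"])
for n in ["wrist","scene","side"]:
    c=cap(n)
    if n=="scene": cv2.imwrite("pics/s2.png",cv2.resize(c["frame"][140:384,150:410],None,fx=2.45,fy=2.45,interpolation=cv2.INTER_CUBIC))
    for l in ["lever_grip","watch_center","block_center"]:
        for d in eyes.landmark_of(n,l)[:3]: print(n,l,round(d["p"],2),w(c,d["point"]).round(0))
```

```text
31.05 [434.59726838 -89.67771716 403.9495018 ] [-0.11911147 -0.52967143 -0.495825  ]
wrist lever_grip 0.63 [492. -95. 319.]
wrist watch_center 0.8 [622.   1.  42.]
wrist block_center 0.66 [566. 130.  19.]
scene lever_grip 0.9 [497. -95. 314.]
scene watch_center 0.84 [619.   3.  40.]
scene watch_center 0.7 [570.   4. 142.]
scene watch_center 0.28 [634. -67. 196.]
scene block_center 0.66 [673. 185.  19.]
scene block_center 0.6 [ 473. -298.   27.]
scene block_center 0.32 [425. 114.  -0.]
side lever_grip 0.66 [498. -91. 316.]
side watch_center 0.59 [622.  -1.  41.]
side block_center 0.7 [ 473. -305.   -3.]
side block_center 0.68 [671. 187.  16.]
side block_center 0.47 [559. 128.  21.]
```

View pics/s2.png

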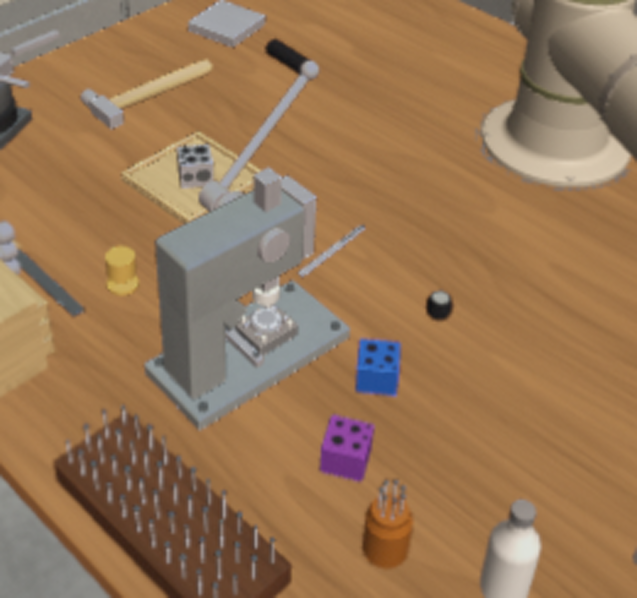

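The block is in the tray at (195,163), the lever is up, the holder is seated under the ram at (266,325), and the bystanders have not moved. Handing in.

```bash
python3 -c "
from rig import finish_job
print(finish_job())"
```

```text
the job is handed in; nothing more can be done
None
```

The job is handed in: the doming block is in the tray, the watch holder sits square against the stop, the case back was pressed home (about 19 N at the grip), and the lever is back up; no verdict was returned.

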